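Put the dried washing-up away: nest the tumblers, lean the chopping boards

TASK

Put the dried washing-up away. Nest all the black tumblers into one upright stack standing in the blue basket; clear the whetstone from the front of the bread bin and lay it flat on the open worktop, a hand's breadth clear of the bin; and take every chopping board out of the drying rack and lean it against the front of the bread bin to air: standing on its short end on the worktop, tilted back a little so that it rests safely along the bin's top edge, the boards side by side without overlapping and none sticking out past the bin's ends.

Things in the scene. Friction and masses are not known exactly. Their poses are not given: they have to be found in the camera images.
- bread_bin: cream bread bin with a flat wooden lid, fixed to the worktop, 120 mm deep (x) x 368 mm wide (y) x 138 mm high, with a bar grip 22 mm higher on the middle of its lid. Origin: centre of its underside; its +x points away from the robot, z up. The boards lean on the top front edge of the lid, a straight edge along y at x = -60 mm, z = 138 mm, from y = -184 to +184 mm; the enamelled front below lies 5 mm further back
- rack (a point): wooden drying rack, fixed, 200 mm long (x) x 104 mm wide (y): two rails along x with rows of dowels up to 78 mm above the worktop, making three places for boards at x = -62, 0 and +62 mm, each 16 mm between the dowels. This point is the middle of the rack, on top of the rails, 20 mm above the worktop, where the boards stand; a board lifts straight up out of it
- basket_floor (a point): pale blue slotted basket, fixed, where the tumblers are kept: inside 128 mm long (x) x 74 mm wide (y), rim 45 mm above the worktop. This point is the centre of its inner floor, 2 mm above the worktop; x runs along its length, z up
- tumbler_0_center (a point): black tapered insulated tumbler with a thick foot, upright and open at the top, 62 mm high, 62 mm across the rim, 39 mm across the foot, wall 2.5 mm, inner floor 27 mm above its underside, about 100 g. This point is its centre, half-way up (31 mm above its underside); z points to its mouth. The tumblers nest: each sits 27 mm higher than the one it stands in. There are three or four; one may be absent
- tumbler_1_center (a point): black tapered insulated tumbler with a thick foot, upright and open at the top, 62 mm high, 62 mm across the rim, 39 mm across the foot, wall 2.5 mm, inner floor 27 mm above its underside, about 100 g. This point is its centre, half-way up (31 mm above its underside); z points to its mouth. The tumblers nest: each sits 27 mm higher than the one it stands in. There are three or four; one may be absent
- tumbler_2_center (a point): black tapered insulated tumbler with a thick foot, upright and open at the top, 62 mm high, 62 mm across the rim, 39 mm across the foot, wall 2.5 mm, inner floor 27 mm above its underside, about 100 g. This point is its centre, half-way up (31 mm above its underside); z points to its mouth. The tumblers nest: each sits 27 mm higher than the one it stands in. There are three or four; one may be absent
- tumbler_3_center (a point): black tapered insulated tumbler with a thick foot, upright and open at the top, 62 mm high, 62 mm across the rim, 39 mm across the foot, wall 2.5 mm, inner floor 27 mm above its underside, about 100 g. This point is its centre, half-way up (31 mm above its underside); z points to its mouth. The tumblers nest: each sits 27 mm higher than the one it stands in. There are three or four; one may be absent
- striped_board_center (a point): light wooden chopping board with two dark strips, 12 mm thick (x) x 100 mm wide (y) x 190 mm long (z), about 200 g, standing on a short end in the drying rack with its broad faces along the rack's row. This point is its centre; x is square to the broad faces, z points up along its length. Two or three of the boards are there; one may be absent
- dark_board_center (a point): dark brown wooden chopping board, 12 mm thick (x) x 100 mm wide (y) x 200 mm long (z), about 200 g, standing on a short end in the drying rack with its broad faces along the rack's row. This point is its centre; x is square to the broad faces, z points up along its length. Two or three of the boards are there; one may be absent
- green_board_center (a point): green chopping board, 12 mm thick (x) x 100 mm wide (y) x 180 mm long (z), about 200 g, standing on a short end in the drying rack with its broad faces along the rack's row. This point is its centre; x is square to the broad faces, z points up along its length. Two or three of the boards are there; one may be absent
- whetstone_center (a point): grey whetstone in a black rubber holder, lying flat, 100 mm long (x) x 62 mm wide (y) x 38 mm high; the stone itself (above 12 mm) is 84 x 50 mm, 0.6 kg; grasp it across its width. This point is its centre, half-way up (19 mm). It lies in front of the bread bin, its length towards the bin, and may be moved anywhere on the free worktop

How it is judged:
By the outcome, as a careful person would: the job done as asked, in the order asked, and still so for the second after the job is handed in, with the robot touching nothing.
Of striped_board, dark_board, green_board only 2 to 3 are there at a start; the rules pass over those that are not, and their reading is None.
Of tumbler_0, tumbler_1, tumbler_2, tumbler_3 only 3 to 4 are there at a start; the rules pass over those that are not, and their reading is None.
At some moment in a run one of whetstone may be knocked a few centimetres aside while the robot is not near it.
It also fails if it takes over 210 s, if anything falls off the work surface, if the arm or the gripper's body presses on something with over 40 N, if the wrist force passes 120 N, or if a joint passes its speed limit or range.

ROBOT

A 6-joint arm with a two-finger parallel gripper is mounted at the origin on a cart in front of the work surface, level with it; the furniture and walls round the work are solid. World frame = base frame: x ahead of the robot, y to its left, z up, the work surface at z = 0. Lengths are in m, angles in degrees, forces in N, time in s.
With the tool pointing down it reaches from about 0.25 to 0.725 m from the base axis. Payload 9.7 kg.
Tool frame: the origin (TCP) lies on the centre line of the jaws, within the pads' length; the fingertips stand 22 mm ahead of it and the grasp point (between the pads) lies 3 mm ahead of it; z points along the fingers, y is the direction in which the jaws open and shut (so a half turn about z gives the same grasp; the last joint's range is limited). The gripper opens to 85 mm and grips with 20 to 120 N. Pads are 22 mm wide; open, the fingers measure 114 mm over their backs; the gripper's body (76 mm by 85 mm) begins 54 mm behind the grasp point. The pads swing forward as they close: fully open they stand 13 mm farther back than shut.
Start: joints at [70.359, 4.979, 10.078, 95.1, 0, 90], TCP at [0.185, 0.518, 0.253] pointing down, gripper open.
Joint ranges: [-179.16, 179.16], [-48.56, 103.87], [-65.8, 70.77], [-126.05, 130.52], [-82.76, 87.17], [-180, 180]. Speed limits (degrees/s): [127.2, 127.2, 147.25, 180, 180, 180].

INTERFACE

Orientations are given as [roll, pitch, yaw] about the fixed x, y, z axes, in that order (R = Rz(yaw) Ry(pitch) Rx(roll)).
In Python, from workcell import monitor, eyes, job gives the robot as it stands. The module is installed in compiled form; this text tells all that it offers.
- The arm moves only by the tool drive_tool, never from a script. Its argument "plan" is a list of rows, each a list of 3 entries, a list of its own where there are three numbers: the opening, from 0 (shut) to 1 (fully open), then the shift along the world's x, y, z in m, then the turn about the world's z in degrees. In form: [[gripper, [x, y, z], yaw], ...]. A call has 1 to 10 rows; each row shifts and turns the commanded pose from where the row before left it; what a row does not reach is not made up. A row lasts 1/8 s, in which the tool goes at most 62.5 mm and 10.7 degrees, less where a joint would pass 70% of its speed; a pose out of reach is approached as far as the arm can. A call is refused whole if a number of a shift passes 0.0625 or a number of a turn 10.7, either way. A call with a gripper value outside its range is refused whole. The fingers move at their own pace and stop on an object; "grip_force" is the grip in N (left out, the last holds). Time passes only in rows, so rows that do not move let the fingers close. It gives the time, the measured TCP pose, the force and the opening at its end, in the units of the state.
- monitor.get_obs(): the state, without advancing time (a new reading comes with each control period).
- eyes.camera(name): name is "scene" or "side" or "wrist"; returns (picture, depth): 400x640x3 uint8, red, green, blue; 400x640 float32, m along the optical axis (not along the pixel's ray), 0 where there is no reading.
- eyes.camera_params(name): a dict with "fx", "fy", "cx", "cy" (pixels), "extrinsics" (4x4, takes a point from world to camera coordinates); the wrist camera has in their place "mount" (4x4, takes a point from camera to tool coordinates, whose origin is the TCP and whose axes are the flange's). Camera axes: x right, y down, z forward; pixel columns grow to the right and rows downward; lengths in m; the calibration is good to about 2 mm. A picture is of the moment at which its call begins: read the wrist's pose just before it. camera_params takes no time and is no camera call.
- job.job_done(): hands the job in, once; it reports no verdict.
The state is a dict: "time": time; "q": joint angles; "qd": joint speeds; "joint_efforts": joint torques, N m; "ee_pos": TCP position; "tcp_rot": TCP orientation; "wrist_force": force on the tool from outside, world axes, zero at the start; "torque": the same for the moment, N m; "opening": finger opening in m.
Only numpy, scipy, OpenCV 4.12 (cv2) and the standard library are available. Lean on these libraries where they do the work, as an engineer would, in place of code of your own. Each camera call takes 0.05 s, during which the arm holds its last target.

## Working session

There is one attempt and no reset: what is moved stays moved. The work goes in short steps, Python scripts to look and compute and a tool call to move; the robot and the scene stay as the last step left them, time stands still between calls to the robot, and variables do not carry over. Pictures are saved under pics/ and viewed, and the job is handed in when it is done.

Besides the shell and the picture viewer there is one more tool, called after "Call:" in YAML: its name, and indented under it one key for each argument. drive_tool: Moves the arm, as the interface text tells. Its arguments: {"type":"object","properties":{"plan":{"type":"array","items":{"type":"array"}},"grip_force":{"type":"number"}},"required":["plan"]}

```bash
ls; mkdir -p pics; cat > h.py <<'E'
import numpy as np,cv2
from workcell import monitor,eyes,job
from scipy.spatial.transform import Rotation as R
def snap(n,tag):
    o=monitor.get_obs()
    p,d=eyes.camera(n); cv2.imwrite(f'pics/{tag}.png',p[:,:,::-1]); np.savez(f'pics/{tag}.npz',p=p,d=d,pos=o['ee_pos'],rot=o['tcp_rot'])
    return p,d,o
def T(n,o=None):
    c=eyes.camera_params(n)
    if n!='wrist': return c,np.linalg.inv(np.array(c['extrinsics']))
    M=np.eye(4); M[:3,:3]=R.from_euler('xyz',o['tcp_rot'],degrees=True).as_matrix(); M[:3,3]=o['ee_pos']
    return c,M@np.array(c['mount'])
def cloud(n,d,o=None):
    c,M=T(n,o); v,u=np.mgrid[:400,:640]
    P=np.stack([(u-c['cx'])/c['fx']*d,(v-c['cy'])/c['fy']*d,d,np.ones_like(d)],-1)
    W=P@M.T; W=W[...,:3]; W[d==0]=np.nan
    return W
E
python3 - <<'E'
from h import *
for n in ['scene','side','wrist']:
    p,d,o=snap(n,n+'0')
print(o)
for n in ['scene','side','wrist']: print(eyes.camera_params(n))
E
```

```text
pics
{'time': 0.1, 'q': array([ 7.03585268e+01,  5.00904943e+00,  1.00403752e+01,  9.50989105e+01,
       -6.36757855e-04,  9.00023190e+01]), 'qd': array([ 0.04940015, -0.14667942,  0.11193987, -0.04210057,  0.07346957,
       -0.00630391]), 'joint_efforts': array([ 1.30290802e-03, -5.21559513e+01,  4.65654731e+01,  1.58832909e-02,
        1.09739631e-04, -8.64362875e-06]), 'ee_pos': array([0.18482059, 0.51784136, 0.25265575]), 'tcp_rot': array([-1.79932415e+02,  6.39492868e-04,  1.60356209e+02]), 'wrist_force': array([-0.10359829, -0.51506878, -0.16297898]), 'torque': array([-0.03198829, -0.07043171, -0.00430473]), 'opening': 0.08557713489345663}
{'fx': 390.05206427305643, 'fy': 390.05206427305643, 'cx': 326.66151430020153, 'cy': 198.61110024652942, 'extrinsics': array([[ 8.23976077e-01, -5.66624084e-01,  7.56150271e-04,
        -5.57443871e-01],
       [-3.07191971e-01, -4.47834417e-01, -8.39688887e-01,
         1.86020475e-01],
       [ 4.76126576e-01,  6.91651272e-01, -5.43067215e-01,
         7.90502744e-01],
       [ 0.00000000e+00,  0.00000000e+00,  0.00000000e+00,
         1.00000000e+00]])}
{'fx': 446.4476113727616, 'fy': 446.4476113727616, 'cx': 319.00788478539044, 'cy': 201.87942369114788, 'extrinsics': array([[-0.97592031, -0.21803815,  0.00623768,  0.4854194 ],
       [-0.11352688,  0.48330305, -0.86806095,  0.23506503],
       [ 0.18625572, -0.84786645, -0.49641845,  0.91329592],
       [ 0.        ,  0.        ,  0.        ,  1.        ]])}
{'fx': 326.5774729327772, 'fy': 326.5774729327772, 'cx': 318.68815186232297, 'cy': 203.9303775560342, 'mount': array([[-5.78328934e-04, -9.65330002e-01, -2.61031900e-01,
         6.63866375e-02],
       [ 9.99999341e-01, -2.99397538e-04, -1.10833629e-03,
         8.61391418e-04],
       [ 9.91757961e-04, -2.61032369e-01,  9.65329539e-01,
        -1.20837563e-01],
       [ 0.00000000e+00,  0.00000000e+00,  0.00000000e+00,
         1.00000000e+00]])}
```

View pics/scene0.png

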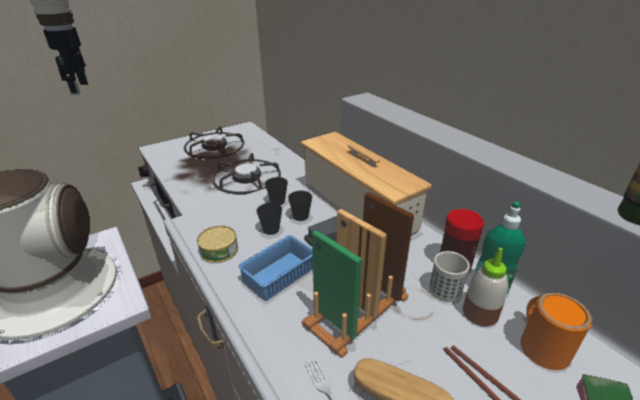

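View pics/side0.png

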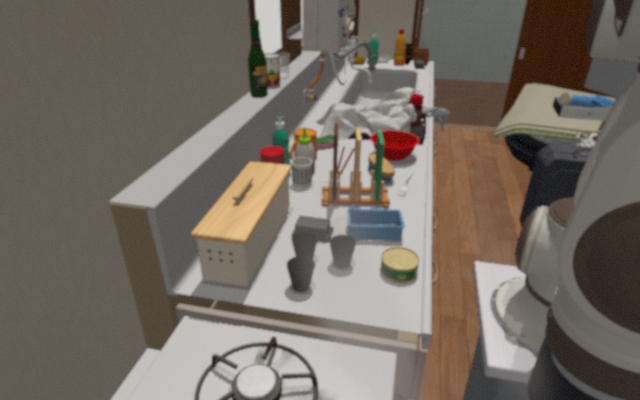

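View pics/wrist0.png

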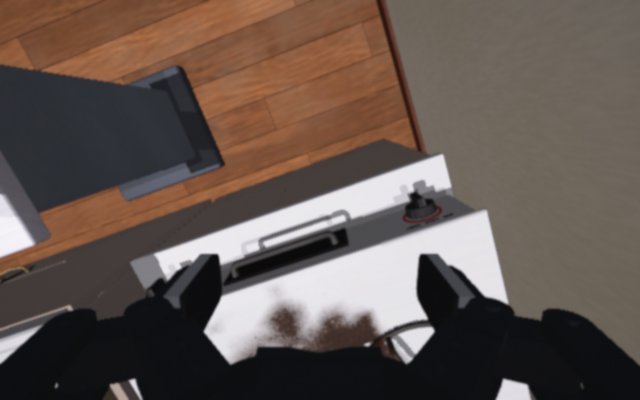

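The scene camera shows three tumblers around (270,205), the basket at (277,265), three boards in the rack at (355,270), a whetstone partly hidden at about (325,240), and a tin at (217,242). Next I'll measure from the depth data.

```bash
python3 - <<'E'
from h import *
def top(tag,n):
    z=np.load(f'pics/{tag}.npz'); W=cloud(n,z['d']); return W,z['p']
out=[]
for n in ['scene','side']:
    W,p=top(n+'0',n)
    x,y,zz=W[...,0],W[...,1],W[...,2]
    s=1000
    img=np.zeros((560,760,3),np.uint8)
    # x 0.2..0.76 down->? rows: x decreasing downwards; cols: y decreasing to right; y .42..-.34
    m=np.isfinite(zz)&(zz>-0.02)&(zz<0.4)
    order=np.argsort(zz[m])
    r=((0.76-x[m])*1000).astype(int)[order]; c=((0.42-y[m])*1000).astype(int)[order]; col=p[m][order]; 
    k=(r>=1)&(r<559)&(c>=1)&(c<759)
    for dr in (-1,0,1):
        for dc in (-1,0,1): img[r[k]+dr,c[k]+dc]=col[k][:,::-1]
    cv2.imwrite(f'pics/top_{n}.png',img)
E
```

```text
(no output)
```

View pics/top_scene.png

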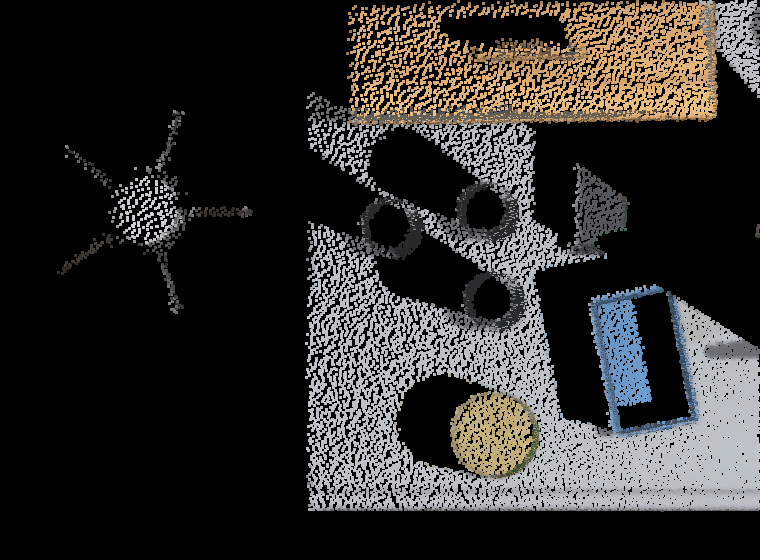

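View pics/top_side.png

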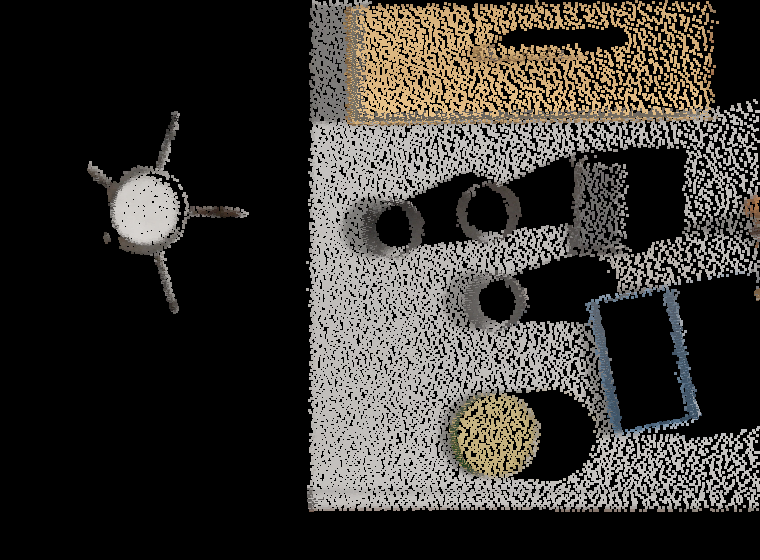

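```bash
python3 - <<'E'
from h import *
from scipy.optimize import least_squares
Ws=[];Ps=[]
for n in ['scene','side']:
    z=np.load(f'pics/{n}0.npz'); W=cloud(n,z['d']); Ws.append(W); Ps.append(z['p'])
for W,p,n in zip(Ws,Ps,['scene','side']):
    x,y,z=[W[...,i] for i in range(3)]
    m=(x>.3)&(x<.6)&(y>0.05)&(y<0.1)&(abs(z)<.02); print(n,'table z',np.median(z[m]))
    # tumblers rim
    for cx,cy in [(0.535,0.028),(0.55,-0.07),(0.46,-0.077)]:
        m=(np.hypot(x-cx,y-cy)<.045)&(z>.056)&(z<.07)
        X,Y=x[m],y[m]
        f=least_squares(lambda q:np.clip(np.abs(np.hypot(X-q[0],Y-q[1])-.0295),0,1),[cx,cy],loss='soft_l1',f_scale=.002)
        print('tumbler',f.x,m.sum(),np.median(z[m]), np.sqrt(np.mean(f.fun**2)))
    # bin lid
    m=(z>.125)&(z<.15)&(x>.6)&(x<.8)&(y<.12)&(y>-.35)
    pts=np.stack([x[m],y[m]],1)
    # front edge: per y bin min x
    ys=np.arange(-.28,.06,.01); fx=[np.percentile(pts[abs(pts[:,1]-v)<.005,0],2) for v in ys]
    a=np.polyfit(ys,fx,1); print('front edge',a,'yaw',np.degrees(np.arctan(-a[0])),'z',np.median(z[m]), 'y range',np.percentile(pts[:,1],[.3,99.7]))
    # whetstone
    m=(z>.033)&(z<.044)&(x>.45)&(x<.63)&(y<-.13)&(y>-.28)
    r=cv2.minAreaRect((np.stack([x[m],y[m]],1)*1000).astype(np.float32)); print('stone',r,m.sum())
    m=(z>.04)&(z<.05)&(x>.3)&(x<.5)&(y<-.14)&(y>-.32)&(p[...,2].astype(int)>p[...,0]+25)
    r=cv2.minAreaRect((np.stack([x[m],y[m]],1)*1000).astype(np.float32)); print('basket',r,m.sum())
    m=(z>.16)&(z<.25)&(x>.2)&(x<.7)&(y<-.3)&(y>-.62)
    print('boards',m.sum())
    if m.sum():
        pts=W[m]; cols=p[m].astype(int)
        for nm,k in [('green',cols[:,1]>cols[:,0]+20),('light',(cols[:,0]>150)&(cols[:,0]>cols[:,2]+30)),('dark',(cols[:,0]<110)&(cols[:,0]>cols[:,2]+15)&(cols[:,0]>cols[:,1]))]:
            q=pts[k]
            if len(q)>20: print(nm,len(q),q.min(0).round(3),q.max(0).round(3),cv2.minAreaRect((q[:,:2]*1000).astype(np.float32)))
E
```

```text
scene table z 0.002105400998830831
tumbler [0.53204347 0.02756564] 134 0.060766055537453734 0.0016902117568018955
tumbler [ 0.54793933 -0.06793694] 149 0.06098810686701228 0.0014955508551514384
tumbler [ 0.45860476 -0.07461783] 165 0.061225042361448434 0.001513113902736851
front edge [-0.01677426  0.63710281] yaw 0.9610041126370849 z 0.13913383985922023 y range [-0.30400103  0.07809777]
stone ((520.1409301757812, -194.43280029296875), (165.75486755371094, 77.25285339355469), 15.983026504516602) 450
basket ((400.20635986328125, -223.5532684326172), (143.8914031982422, 90.1244125366211), 10.363951683044434) 628
boards 4292
green 1217 [ 0.401 -0.532  0.16 ] [ 0.667 -0.356  0.202] ((514.6649780273438, -471.6449890136719), (74.5709228515625, 315.71240234375), 56.31617736816406)
light 262 [ 0.462 -0.437  0.162] [ 0.528 -0.341  0.213] ((478.1201171875, -383.7681884765625), (91.97441101074219, 64.00283813476562), 62.462650299072266)
dark 2513 [ 0.461 -0.437  0.16 ] [ 0.552 -0.337  0.223] ((506.1583557128906, -388.08123779296875), (75.49029541015625, 104.65545654296875), 10.015530586242676)
s
[... 389 characters left out ...]
 ((519.177734375, -193.98968505859375), (167.77096557617188, 81.69548797607422), 17.398698806762695) 445
basket ((399.905517578125, -223.15521240234375), (139.95875549316406, 90.2130355834961), 10.959868431091309) 382
boards 477
green 124 [ 0.403 -0.45   0.161] [ 0.427 -0.352  0.204] ((415.1072082519531, -400.89703369140625), (9.317605972290039, 100.8389663696289), 10.01313591003418)
light 69 [ 0.461 -0.433  0.195] [ 0.488 -0.338  0.214] ((474.0762634277344, -386.11566162109375), (11.334325790405273, 97.85565948486328), 10.447381019592285)
dark 87 [ 0.4   -0.447  0.16 ] [ 0.538 -0.329  0.224] ((473.9570617675781, -388.694580078125), (133.92315673828125, 99.30332946777344), 9.513916969299316)
```

```bash
python3 - <<'E'
from h import *
for n in ['scene','side']:
    z=np.load(f'pics/{n}0.npz'); W=cloud(n,z['d']);p=z['p']
    x,y,zz=[W[...,i] for i in range(3)]
    img=np.zeros((560,600,3),np.uint8)
    m=np.isfinite(zz)&(zz>-0.02)&(zz<0.4)
    order=np.argsort(zz[m])
    r=((0.76-x[m])*1000).astype(int)[order]; c=((-.14-y[m])*1000).astype(int)[order]; col=p[m][order]
    k=(r>=1)&(r<559)&(c>=1)&(c<599)
    for dr in (-1,0,1):
        for dc in (-1,0,1): img[r[k]+dr,c[k]+dc]=col[k][:,::-1]
    cv2.imwrite(f'pics/top2_{n}.png',img)
E
```

```text
(no output)
```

View pics/top2_scene.png

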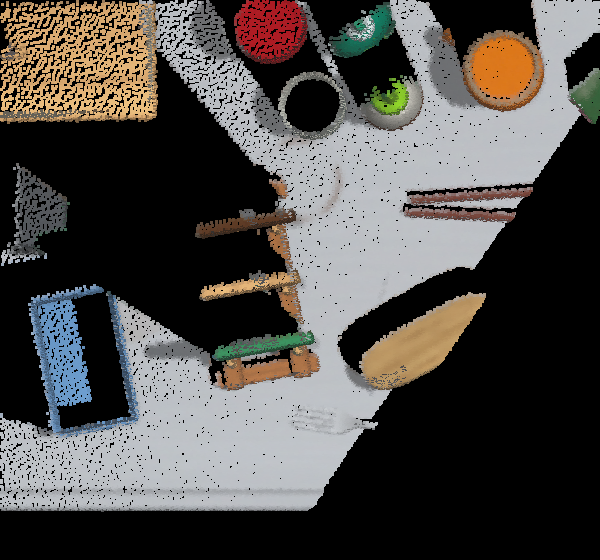

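View pics/top2_side.png

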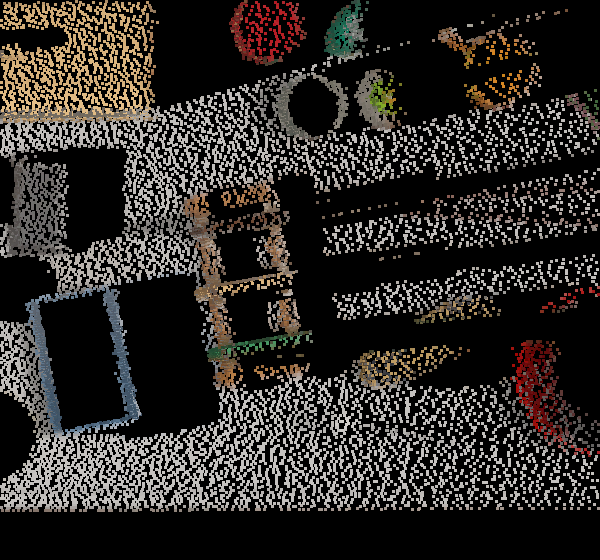

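The measurements from both cameras agree:
- **Tumblers:** (0.458,-0.0745), (0.548,-0.068) and (0.532,0.028). Only three are present.
- **Basket:** centre (0.400,-0.223), yaw about 10.4°.
- **Boards:** (0.415,-0.401), (0.474,-0.387) and about (0.535,-0.37), yaw 10°.
- **Bin:** front edge at x≈0.637−0.016y, y from −0.296 to 0.072.

I'll start with the nearest tumbler.

Call:
drive_tool:
  plan:
    - [1,[0.027,-0.059,-0.005],0]
    - [1,[0.027,-0.059,-0.005],0]
    - [1,[0.027,-0.059,-0.005],0]
    - [1,[0.027,-0.059,-0.005],0]
    - [1,[0.027,-0.059,-0.005],0]
    - [1,[0.027,-0.059,-0.005],0]
    - [1,[0.027,-0.059,-0.005],0]
    - [1,[0.027,-0.059,-0.005],0]
    - [1,[0.027,-0.059,-0.005],0]
    - [1,[0.03,-0.061,-0.008],0]
  grip_force: 25

```text
time: 1.4
ee_pos: [0.4461, -0.0499, 0.2028]
tcp_rot: [180.0, 0.0, 160.3]
wrist_force: [0.7, 0.7, 0.6]
opening: 0.0858
```

Call:
drive_tool:
  plan:
    - [1,[0,0,0],0]
    - [1,[0,0,0],0]

```text
time: 1.65
ee_pos: [0.4453, -0.0477, 0.2025]
tcp_rot: [-180.0, -0.1, 160.3]
wrist_force: [0.2, -0.3, 0.8]
opening: 0.0853
```

```bash
python3 - <<'E'
from h import *
p,d,o=snap('wrist','w1')
W=cloud('wrist',d,o); x,y,z=[W[...,i] for i in range(3)]
print(o['ee_pos'],o['tcp_rot'],o['q'])
from scipy.optimize import least_squares
for cx,cy in [(0.532,0.028),(0.548,-0.068),(0.4585,-0.0745)]:
    m=(np.hypot(x-cx,y-cy)<.045)&(z>.056)&(z<.07); X,Y=x[m],y[m]
    if m.sum()<20: print('few');continue
    f=least_squares(lambda q:np.hypot(X-q[0],Y-q[1])-.0295,[cx,cy],loss='soft_l1',f_scale=.002); print(f.x,m.sum(),np.median(z[m]))
E
```

```text
[ 0.44534833 -0.047745    0.20251742] [-1.79998556e+02 -5.64091826e-02  1.60297363e+02] [-6.12615685e+00 -9.66596971e+00 -9.71221675e+00  9.00089248e+01
  1.18382931e-02  1.35764733e+01]
[0.53126159 0.02762933] 652 0.061317445579805535
[ 0.54668946 -0.06713291] 921 0.06103469312340398
[ 0.45759849 -0.0736891 ] 961 0.0615106630595999
```

View pics/w1.png

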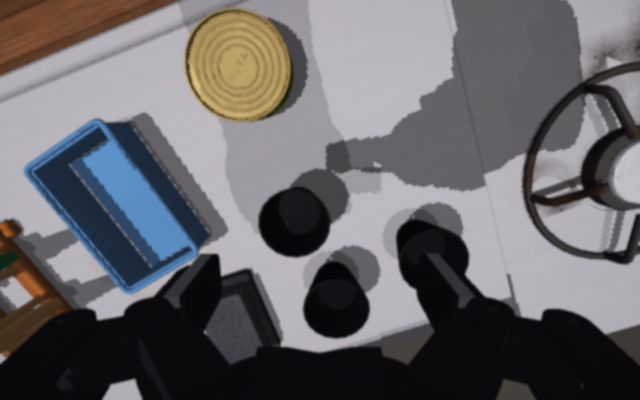

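The wrist image shows three tumblers at (295,220), (337,300) and (432,255), with the basket at (118,205). Its measurements match the fixed cameras to about 1 mm, so I'll go down onto the first tumbler.

Call:
drive_tool:
  plan:
    - [1,[0.0127,-0.0264,-0.03],0]
    - [1,[0,0,-0.04],0]
    - [1,[0,0,-0.03],0]
    - [1,[0,0,-0.025],0]
    - [1,[0,0,-0.017],0]
    - [1,[0,0,0],0]
    - [0.4,[0,0,0],0]
    - [0.4,[0,0,0],0]
    - [0.4,[0,0,0],0]
    - [0.4,[0,0,0],0]
  grip_force: 25

```text
time: 2.95
ee_pos: [0.4593, -0.0741, 0.0624]
tcp_rot: [180.0, 0.1, 160.4]
wrist_force: [-0.7, 0.9, 7.1]
opening: 0.0592
```

Call:
drive_tool:
  plan:
    - [0.4,[0,0,0.03],0]
    - [0.4,[0,0,0.04],0]
    - [0.4,[0,0,0.03],0]
    - [0.4,[-0.008,-0.03,0],-10]
    - [0.4,[-0.015,-0.035,0],-10]
    - [0.4,[-0.015,-0.035,0],-10]
    - [0.4,[-0.015,-0.03,0],-10]
    - [0.4,[-0.005,-0.0195,0],-10]
    - [0.4,[0,0,0],-10]
    - [0.4,[0,0,0],0]

```text
time: 4.2
ee_pos: [0.4003, -0.2239, 0.1611]
tcp_rot: [180.0, 0.0, 100.4]
wrist_force: [0.2, 0.7, -1.6]
opening: 0.0585
```

```bash
python3 - <<'E'
from h import *
p,d,o=snap('side','s1'); p,d,o=snap('scene','c1')
im=cv2.imread('pics/s1.png')[120:320,200:460]; im2=cv2.imread('pics/c1.png')[120:320,180:440]
cv2.imwrite('pics/m1.png',cv2.resize(np.hstack([im,im2]),None,fx=1.5,fy=1.5))
W=cloud('scene',d); x,y,z=[W[...,i] for i in range(3)]
b=(p[...,2].astype(int)>p[...,0]+25)&(z<.052)&(x>.3)&(x<.5)&(y<-.14)&(y>-.32); f=b&(z<.008); print('floor',f.sum(),np.nanmedian(z[f]))
E
```

```text
floor 754 0.0039456683917347135
```

View pics/m1.png

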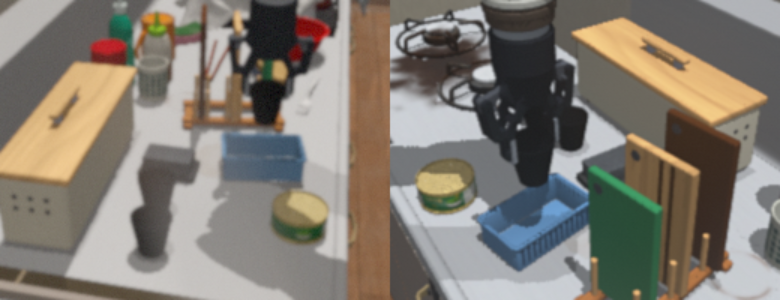

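The tumbler is held upright over the middle of the basket. I'll lower it and release it.

Call:
drive_tool:
  plan:
    - [0.4,[0,0,-0.03],0]
    - [0.4,[0,0,-0.03],0]
    - [0.4,[0,0,-0.02],0]
    - [0.4,[0,0,-0.01],0]
    - [0.4,[0,0,-0.0055],0]
    - [0.4,[0,0,0],0]
    - [0.95,[0,0,0],0]
    - [0.95,[0,0,0],0]
    - [0.95,[0,0,0.04],0]
    - [0.95,[0,0,0.05],0]

```text
time: 5.55
ee_pos: [0.3998, -0.2233, 0.1558]
tcp_rot: [-179.9, -0.1, 100.4]
wrist_force: [0.8, -0.2, -0.3]
opening: 0.0813
```

```bash
cat >> h.py <<'E'
from scipy.optimize import least_squares
def rim(W,cx,cy,z0,z1,r=.0295):
    x,y,z=[W[...,i] for i in range(3)]
    m=(np.hypot(x-cx,y-cy)<.045)&(z>z0)&(z<z1); X,Y=x[m],y[m]
    if m.sum()<20: return 'few'
    f=least_squares(lambda q:np.hypot(X-q[0],Y-q[1])-r,[cx,cy],loss='soft_l1',f_scale=.002); return f.x.round(4),m.sum(),np.median(z[m]).round(4),np.percentile(z[m],98).round(4)
E
python3 - <<'E'
from h import *
p,d,o=snap('wrist','w2'); print(o['ee_pos'])
print(rim(cloud('wrist',d,o),.4,-.2235,.056,.075))
for n in ['side','scene']:
    p,d,o=snap(n,'x'+n); W=cloud(n,d)
    print(n,rim(W,.4,-.2235,.056,.075),rim(W,.547,-.0675,.056,.07),rim(W,.532,.028,.056,.07))
E
```

```text
[ 0.39980769 -0.22330341  0.15584373]
(array([ 0.3993, -0.2219]), np.int64(1736), np.float64(0.0637), np.float64(0.0658))
side (array([ 0.3989, -0.2234]), np.int64(184), np.float64(0.0622), np.float64(0.0675)) (array([ 0.5475, -0.0677]), np.int64(179), np.float64(0.0614), np.float64(0.0658)) (array([0.5315, 0.0277]), np.int64(206), np.float64(0.0614), np.float64(0.0652))
scene (array([ 0.3998, -0.2237]), np.int64(258), np.float64(0.0623), np.float64(0.0668)) (array([ 0.5475, -0.0672]), np.int64(86), np.float64(0.0602), np.float64(0.0648)) few
```

View pics/w2.png

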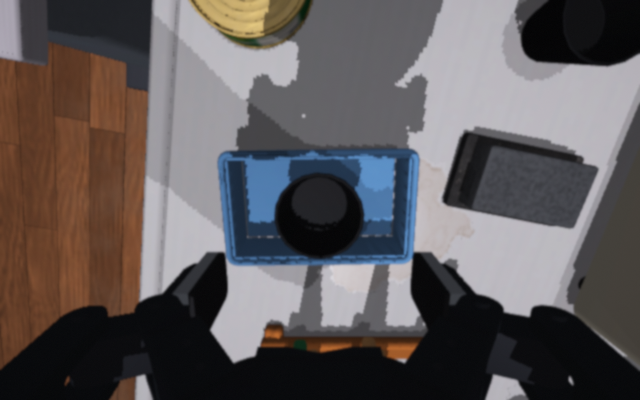

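The first tumbler stands upright in the middle of the basket, its rim at (318,212). Next is the tumbler at (0.547,-0.0675).

Call:
drive_tool:
  plan:
    - [1,[0.024,0.026,0],10]
    - [1,[0.024,0.026,0],10]
    - [1,[0.025,0.026,0],10]
    - [1,[0.025,0.026,0],10]
    - [1,[0.025,0.026,0],10]
    - [1,[0.0245,0.026,-0.005],10]
    - [1,[0,0,-0.03],0]
    - [1,[0,0,-0.03],0]
    - [1,[0,0,-0.02],0]
    - [1,[0,0,0],0]

```text
time: 6.95
ee_pos: [0.5463, -0.0674, 0.0678]
tcp_rot: [-179.9, -0.2, 160.4]
wrist_force: [0.1, -0.1, 0.8]
opening: 0.0854
```

Call:
drive_tool:
  plan:
    - [1,[0.001,0,-0.007],0]
    - [1,[0,0,0],0]
    - [0.4,[0,0,0],0]
    - [0.4,[0,0,0],0]
    - [0.4,[0,0,0],0]
    - [0.4,[0,0,0],0]
    - [0.4,[0,0,0.04],0]
    - [0.4,[0,0,0.05],0]
    - [0.4,[0,0,0.03],0]
    - [0.4,[0,0,0],0]

```text
time: 8.2
ee_pos: [0.5499, -0.0677, 0.1859]
tcp_rot: [179.9, 0.2, 160.4]
wrist_force: [0.2, -0.0, -1.3]
opening: 0.0598
```

Call:
drive_tool:
  plan:
    - [0.4,[-0.025,-0.026,0],-10]
    - [0.4,[-0.025,-0.026,0],-10]
    - [0.4,[-0.025,-0.026,0],-10]
    - [0.4,[-0.025,-0.026,0],-10]
    - [0.4,[-0.025,-0.026,0],-10]
    - [0.4,[-0.025,-0.026,0],-10]
    - [0.4,[0,0,0],0]
    - [0.4,[0,0,0],0]

```text
time: 9.2
ee_pos: [0.3988, -0.2233, 0.1824]
tcp_rot: [-180.0, -0.0, 100.4]
wrist_force: [0.4, 0.4, -1.2]
opening: 0.0606
```

```bash
python3 - <<'E'
from h import *
o=monitor.get_obs(); print(o['ee_pos'],o['opening'])
a=snap('side','s2'); b=snap('scene','c2')
im=a[0][120:320,280:460,::-1]; im2=b[0][150:330,180:360,::-1]
cv2.imwrite('pics/m2.png',np.hstack([cv2.resize(im,(400,440)),cv2.resize(im2,(400,440))]))
E
```

```text
[ 0.39878373 -0.22333911  0.18240379] 0.06056990473442068
```

View pics/m2.png

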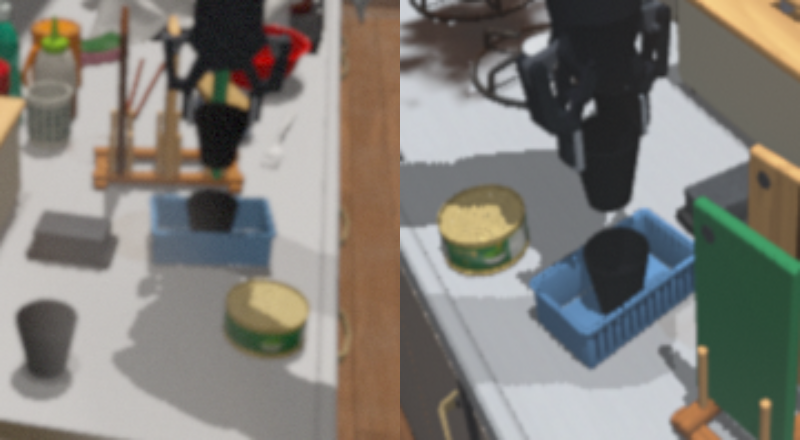

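The second tumbler is aligned over the first, so I'll lower it in to nest.

Call:
drive_tool:
  plan:
    - [0.4,[0,0,-0.03],0]
    - [0.4,[0,0,-0.025],0]
    - [0.4,[0,0,-0.02],0]
    - [0.4,[0,0,-0.01],0]
    - [0.4,[0,0,-0.006],0]
    - [0.4,[0,0,0],0]

```text
time: 10.05
ee_pos: [0.3997, -0.2238, 0.0938]
tcp_rot: [179.9, 0.1, 100.4]
wrist_force: [-1.3, 0.9, 5.2]
opening: 0.0599
```

Call:
drive_tool:
  plan:
    - [0.95,[0,0,0],0]
    - [0.95,[0,0,0],0]
    - [0.95,[0,0,0.04],0]
    - [0.95,[0,0,0.05],0]
    - [0.95,[0,0,0],0]

```text
time: 10.68
ee_pos: [0.4003, -0.2243, 0.186]
tcp_rot: [179.7, 0.2, 100.4]
wrist_force: [-0.1, -0.1, -1.0]
opening: 0.0807
```

```bash
python3 - <<'E'
from h import *
p,d,o=snap('wrist','w3'); print(o['ee_pos'])
print(rim(cloud('wrist',d,o),.4,-.2235,.08,.105))
for n in ['side','scene']:
    p,d,o=snap(n,'x'+n); W=cloud(n,d)
    print(n,rim(W,.4,-.2235,.08,.1),rim(W,.532,.028,.056,.07))
E
```

```text
[ 0.40027746 -0.22431508  0.18602794]
(array([ 0.3981, -0.2208]), np.int64(1973), np.float64(0.0901), np.float64(0.0927))
side (array([ 0.3982, -0.2227]), np.int64(232), np.float64(0.0883), np.float64(0.0948)) (array([0.5317, 0.0279]), np.int64(206), np.float64(0.0615), np.float64(0.0655))
scene (array([ 0.3988, -0.2229]), np.int64(348), np.float64(0.088), np.float64(0.0937)) (array([0.5319, 0.0285]), np.int64(69), np.float64(0.0605), np.float64(0.0653))
```

It has nested with its rim at 0.091 m, as expected. Now the third tumbler at (0.5318,0.028).

Call:
drive_tool:
  plan:
    - [1,[0.019,0.036,0],10]
    - [1,[0.019,0.036,0],10]
    - [1,[0.019,0.036,0],10]
    - [1,[0.019,0.036,0],10]
    - [1,[0.019,0.036,0],10]
    - [1,[0.019,0.036,-0.01],10]
    - [1,[0.0175,0.0365,-0.025],0]
    - [1,[0,0,-0.03],0]
    - [1,[0,0,-0.03],0]
    - [1,[0,0,-0.01],0]

```text
time: 12.08
ee_pos: [0.5286, 0.029, 0.0741]
tcp_rot: [-179.9, -0.3, 160.4]
wrist_force: [-0.5, 0.4, -0.6]
opening: 0.0851
```

Call:
drive_tool:
  plan:
    - [1,[0,0,0],0]

```text
time: 12.2
ee_pos: [0.5297, 0.0288, 0.0765]
tcp_rot: [-180.0, -0.1, 160.4]
wrist_force: [0.6, -0.8, -0.1]
opening: 0.0853
```

Call:
drive_tool:
  plan:
    - [1,[0.0018,-0.0005,-0.01],0]
    - [1,[0,0,-0.0055],0]
    - [1,[0,0,0],0]
    - [0.4,[0,0,0],0]
    - [0.4,[0,0,0],0]
    - [0.4,[0,0,0],0]
    - [0.4,[0,0,0],0]
    - [0.4,[0,0,0.04],0]
    - [0.4,[0,0,0.06],0]
    - [0.4,[0,0,0.05],0]

```text
time: 13.45
ee_pos: [0.532, 0.0285, 0.2138]
tcp_rot: [180.0, 0.0, 160.4]
wrist_force: [0.9, 0.5, -0.7]
opening: 0.0597
```

Call:
drive_tool:
  plan:
    - [0.4,[0,0,0],0]
    - [0.4,[0,0,0],0]

```text
time: 13.7
ee_pos: [0.5319, 0.0284, 0.2107]
tcp_rot: [-180.0, -0.1, 160.4]
wrist_force: [-0.2, -0.5, -0.9]
opening: 0.06
```

Call:
drive_tool:
  plan:
    - [0.4,[-0.019,-0.036,0],-10]
    - [0.4,[-0.019,-0.036,0],-10]
    - [0.4,[-0.019,-0.036,0],-10]
    - [0.4,[-0.019,-0.036,0],-10]
    - [0.4,[-0.019,-0.036,0],-10]
    - [0.4,[-0.019,-0.036,0],-10]
    - [0.4,[-0.019,-0.0355,0],0]
    - [0.4,[0,0,0],0]
    - [0.4,[0,0,0],0]

```text
time: 14.82
ee_pos: [0.3988, -0.2227, 0.2104]
tcp_rot: [-179.9, -0.1, 100.3]
wrist_force: [1.1, -0.3, -1.9]
opening: 0.06
```

```bash
python3 - <<'E'
from h import *
o=monitor.get_obs(); print(o['ee_pos'],o['opening'])
a=snap('side','s3'); b=snap('scene','c3')
im=a[0][120:320,280:460,::-1]; im2=b[0][150:330,180:360,::-1]
cv2.imwrite('pics/m3.png',np.hstack([cv2.resize(im,(400,440)),cv2.resize(im2,(400,440))]))
E
```

```text
[ 0.39877502 -0.22272363  0.21039851] 0.06000512551865487
```

View pics/m3.png

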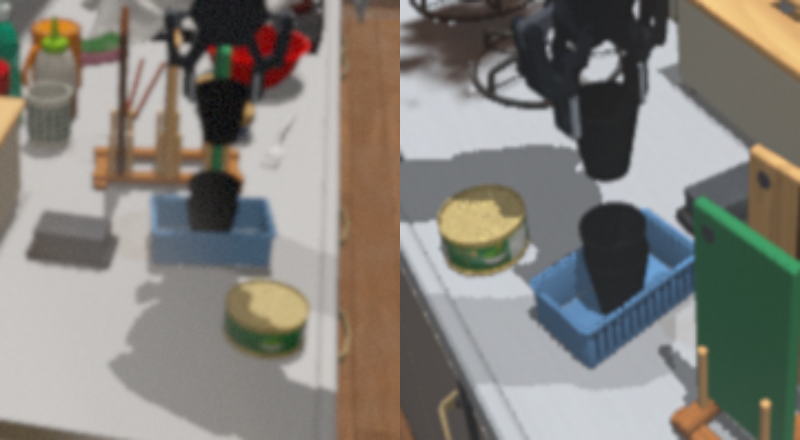

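The third tumbler is held above the stack, so I'll lower it in.

Call:
drive_tool:
  plan:
    - [0.4,[0,0,-0.03],0]
    - [0.4,[0,0,-0.025],0]
    - [0.4,[0,0,-0.02],0]
    - [0.4,[0,0,-0.01],0]
    - [0.4,[0,0,-0.007],0]
    - [0.4,[0,0,0],0]
    - [0.95,[0,0,0],0]
    - [0.95,[0,0,0],0]
    - [0.95,[0,0,0.04],0]
    - [0.95,[0,0,0.05],0]

```text
time: 16.18
ee_pos: [0.3986, -0.2229, 0.2103]
tcp_rot: [-179.9, -0.1, 100.4]
wrist_force: [0.6, -0.4, 0.1]
opening: 0.081
```

```bash
python3 - <<'E'
from h import *
for n in ['side','scene']:
    p,d,o=snap(n,'y'+n); W=cloud(n,d); x,y,z=[W[...,i] for i in range(3)]
    print(n,o['ee_pos'],rim(W,.4,-.2235,.11,.13))
    m=(z>.03)&(z<.046)&(x>.45)&(x<.63)&(y<-.11)&(y>-.3)&(np.ptp(p.astype(int),axis=-1)<25)&(p.max(-1)<150)
    q=(W[m][:,:2]*1000).astype(np.float32); print('stone',len(q),cv2.minAreaRect(q),q.min(0),q.max(0))
cv2.imwrite('pics/m4.png',cv2.resize(cv2.imread('pics/yside.png')[130:330,200:460],None,fx=2.5,fy=2.5))
E
```

```text
side [ 0.39863913 -0.22287027  0.21033721] (array([ 0.3978, -0.2231]), np.int64(190), np.float64(0.1159), np.float64(0.1213))
stone 409 ((524.40234375, -179.2938232421875), (145.91038513183594, 51.370361328125), 3.8406784534454346) [ 450.80942 -205.18945] [ 596.19867 -151.92238]
scene [ 0.40013617 -0.22368195  0.21763838] (array([ 0.3985, -0.2234]), np.int64(295), np.float64(0.1165), np.float64(0.1205))
stone 345 ((553.7665405273438, -180.91432189941406), (50.892765045166016, 81.42044830322266), 89.04137420654297) [ 513.167   -206.47655] [ 594.8563  -155.57814]
```

View pics/m4.png

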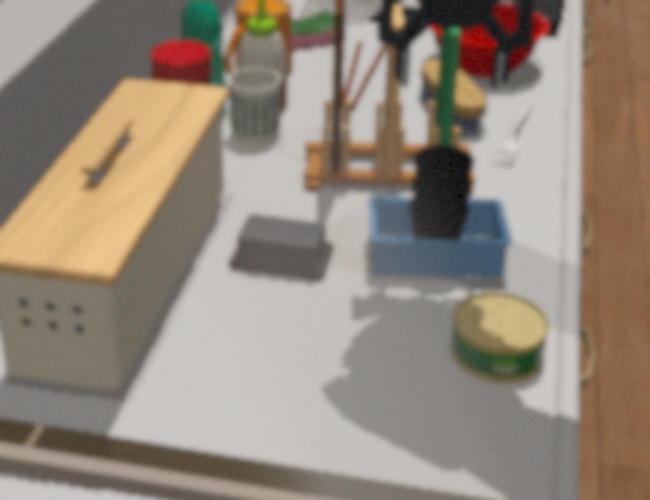

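The stack of three stands upright in the basket with its rim at 0.118 m. The whetstone is at (0.554,-0.181), aligned to within about 1°.

Call:
drive_tool:
  plan:
    - [1,[0.02,0.005,0.01],10]
    - [1,[0.02,0.005,0],10]
    - [1,[0.02,0.005,0],10]
    - [1,[0.02,0.005,0],10]
    - [1,[0.02,0.005,0],10]
    - [1,[0.02,0.005,-0.01],10]
    - [1,[0.02,0.006,-0.02],10]
    - [1,[0.014,0.006,-0.03],8.6]
    - [1,[0,0,-0.03],0]
    - [1,[0,0,0],0]
  grip_force: 60

```text
time: 17.52
ee_pos: [0.5519, -0.1806, 0.1273]
tcp_rot: [179.9, -0.3, 179.0]
wrist_force: [-0.1, -0.9, -0.4]
opening: 0.0856
```

```bash
python3 - <<'E'
from h import *
p,d,o=snap('wrist','w4'); print(o['ee_pos'],o['tcp_rot'])
W=cloud('wrist',d,o); x,y,z=[W[...,i] for i in range(3)]
m=(z>.03)&(z<.046)&(x>.45)&(x<.63)&(y<-.11)&(y>-.3)
q=(W[m][:,:2]*1000).astype(np.float32); print('stone',len(q),cv2.minAreaRect(q),q.min(0),q.max(0))
E
```

```text
[ 0.55193843 -0.18062124  0.12726748] [179.9256237   -0.25266757 178.95655175]
stone 9549 ((521.929931640625, -198.65805053710938), (162.4173583984375, 88.22738647460938), 11.697945594787598) [ 450.0042 -257.6568] [ 596.7556  -154.69371]
```

View pics/w4.png

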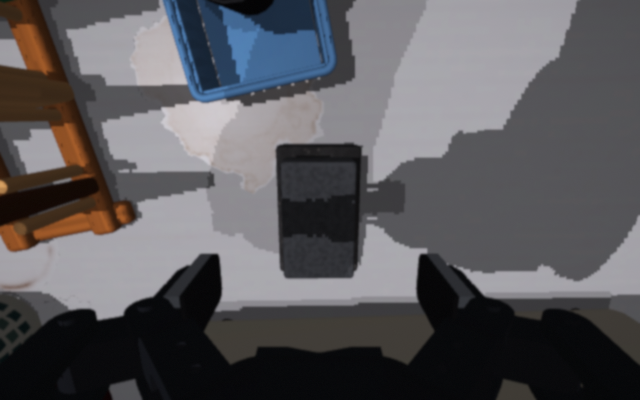

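The wrist image shows the stone centred between the jaws at (320,212). I'll grasp it.

Call:
drive_tool:
  plan:
    - [1,[0.001,0,-0.035],0]
    - [1,[0,0,-0.03],0]
    - [1,[0,0,-0.02],0]
    - [1,[0,0,-0.005],0]
    - [1,[0,0,0],0]
    - [0.3,[0,0,0],0]
    - [0.3,[0,0,0],0]
    - [0.3,[0,0,0],0]
    - [0.3,[0,0,0],0]
  grip_force: 60

```text
time: 18.7
ee_pos: [0.5547, -0.1811, 0.041]
tcp_rot: [-180.0, 0.1, 179.0]
wrist_force: [-0.5, 1.1, 6.5]
opening: 0.0489
```

Call:
drive_tool:
  plan:
    - [0.3,[0,0,0.02],0]
    - [0.3,[0,0,0.03],0]
    - [0.3,[0,0,0.02],0]
    - [0.3,[-0.02,0.03,0],0]
    - [0.3,[-0.02,0.03,0],0]
    - [0.3,[-0.02,0.03,0],0]
    - [0.3,[-0.02,0.03,0],0]
    - [0.3,[-0.02,0.03,0],0]
    - [0.3,[-0.025,0.031,0],0]
    - [0.3,[0,0,0],0]

```text
time: 19.95
ee_pos: [0.4274, 0.0014, 0.1093]
tcp_rot: [180.0, -0.1, 179.1]
wrist_force: [-0.3, -0.7, -7.1]
opening: 0.0487
```

Call:
drive_tool:
  plan:
    - [0.3,[0,0,-0.025],0]
    - [0.3,[0,0,-0.025],0]
    - [0.3,[0,0,-0.012],0]
    - [0.3,[0,0,-0.005],0]
    - [0.3,[0,0,0],0]

```text
time: 20.58
ee_pos: [0.4293, -0.0002, 0.043]
tcp_rot: [-180.0, 0.0, 178.9]
wrist_force: [0.2, -0.1, -6.1]
opening: 0.0488
```

Call:
drive_tool:
  plan:
    - [0.3,[0,0,-0.002],0]
    - [0.3,[0,0,0],0]
    - [1,[0,0,0],0]
    - [1,[0,0,0],0]
    - [1,[0,0,0.001],0]
    - [1,[0,0,0.05],0]
    - [1,[0,0,0.06],0]
    - [1,[0,0,0.06],0]
    - [1,[0,0,0.06],0]
    - [1,[0,0,0],0]

```text
time: 21.82
ee_pos: [0.4305, -0.0001, 0.2767]
tcp_rot: [180.0, 0.4, 179.0]
wrist_force: [-0.2, -0.5, -0.7]
opening: 0.0857
```

```bash
python3 - <<'E'
from h import *
for n in ['side','scene']:
    p,d,o=snap(n,'z'+n); W=cloud(n,d); x,y,z=[W[...,i] for i in range(3)]
    m=(z>.033)&(z<.046)&(x>.35)&(x<.6)&(y<.06)&(y>-.06)
    q=(W[m][:,:2]*1000).astype(np.float32); print('stone',len(q),cv2.minAreaRect(q),np.median(z[m]))
    m=(z>.15)&(z<.24)&(x>.35)&(x<.6)&(y<-.31)&(y>-.48)&(x>.35)
    for nm,xc,H in [('green',.414,.2),('light',.474,.21),('dark',.535,.22)]:
        k=(x>xc-.03)&(x<xc+.03)&(y<-.31)&(y>-.48)&(z>H-.008)&(z<H+.006)
        q=(W[k][:,:2]*1000).astype(np.float32); 
        if len(q)>10: print(n,nm,len(q),cv2.minAreaRect(q),W[k].mean(0).round(4),np.percentile(z[k],95))
print(o['ee_pos'])
E
```

```text
stone 668 ((406.91790771484375, -5.292228698730469), (138.5098419189453, 71.75067138671875), 17.609777450561523) 0.0396180300555633
side green 80 ((414.2239685058594, -402.6003723144531), (12.21187686920166, 99.1243667602539), 10.089141845703125) [ 0.4132 -0.3931  0.1999] 0.20289161896660432
side dark 77 ((536.1224365234375, -381.1051330566406), (11.228616714477539, 97.24269104003906), 10.613703727722168) [ 0.5342 -0.372   0.2203] 0.22335400106536107
stone 472 ((406.92987060546875, -7.9630889892578125), (137.66758728027344, 71.4124984741211), 17.646867752075195) 0.039249191478927026
scene green 499 ((415.0367736816406, -403.3328552246094), (13.106415748596191, 100.23780822753906), 9.977919578552246) [ 0.4138 -0.4077  0.1986] 0.20167822481267164
scene light 442 ((474.64117431640625, -389.28363037109375), (13.715347290039062, 99.64114379882812), 10.626481056213379) [ 0.4736 -0.3932  0.2085] 0.2116304227561024
scene dark 406 ((537.99609375, -384.5185546875), (14.450174331665039, 99.53646087646484), 10.112431526184082) [ 0.5359 -0.3888  0.2184] 0.22156342252395955
[ 4.29970730e-01 -5.77030465e-05  2.73931849e-01]
```

View pics/zscene.png

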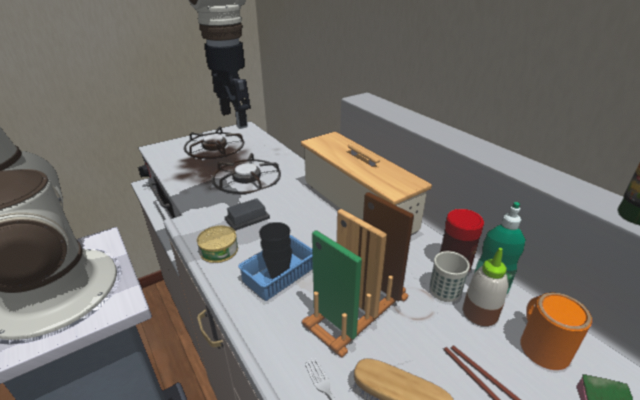

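The whetstone now lies flat at about (0.43,0.0), roughly 16 cm clear of the bin, and the stack is still upright. Next are the boards, starting with the dark one at (0.537,-0.382).

Call:
drive_tool:
  plan:
    - [0.6,[0.0105,-0.038,0],-8]
    - [0.6,[0.0105,-0.038,0],-8]
    - [0.6,[0.0105,-0.038,0],-8]
    - [0.6,[0.0105,-0.038,0],-8]
    - [0.6,[0.0105,-0.038,0],-8]
    - [0.6,[0.0105,-0.038,0],-8]
    - [0.6,[0.0105,-0.038,0],-8]
    - [0.6,[0.0105,-0.038,0],-8]
    - [0.6,[0.0105,-0.038,0],-8]
    - [0.6,[0.0125,-0.04,0],-7]

```text
time: 23.18
ee_pos: [0.536, -0.3831, 0.27]
tcp_rot: [-179.9, -0.1, 99.7]
wrist_force: [0.2, -0.1, 0.9]
opening: 0.051
```

Call:
drive_tool:
  plan:
    - [0.5,[0,0,0],0]
    - [0.5,[0,0,0],0]

```text
time: 23.42
ee_pos: [0.5358, -0.3817, 0.2703]
tcp_rot: [-179.9, -0.1, 100.0]
wrist_force: [0.7, 0.3, 0.4]
opening: 0.0428
```

```bash
python3 - <<'E'
from h import *
p,d,o=snap('wrist','w5'); print(o['ee_pos'],o['tcp_rot'],o['q'],o['opening'])
W=cloud('wrist',d,o); x,y,z=[W[...,i] for i in range(3)]
for nm,xc,H in [('green',.414,.2),('light',.474,.21),('dark',.535,.22)]:
        k=(x>xc-.03)&(x<xc+.03)&(y<-.31)&(y>-.48)&(z>H-.006)&(z<H+.006)
        q=(W[k][:,:2]*1000).astype(np.float32); 
        if len(q)>10: print(nm,len(q),cv2.minAreaRect(q),W[k].mean(0).round(4))
E
```

```text
[ 0.53580286 -0.38166789  0.2703403 ] [-1.79905470e+02 -1.09424295e-01  1.00008182e+02] [-3.54671031e+01  2.15867800e+01  3.17416952e+01  1.00299215e+02
  9.33493503e-03  4.45246126e+01] 0.0427829905354371
green 3425 ((415.323974609375, -401.7928161621094), (12.602226257324219, 99.43159484863281), 10.406380653381348) [ 0.416  -0.3981  0.1992]
light 2983 ((474.24188232421875, -382.2091979980469), (12.260313987731934, 87.5157470703125), 10.177638053894043) [ 0.4744 -0.3779  0.2094]
dark 3437 ((537.5120239257812, -383.5586242675781), (11.987926483154297, 99.45162963867188), 10.335022926330566) [ 0.5367 -0.3795  0.2196]
```

View pics/w5.png

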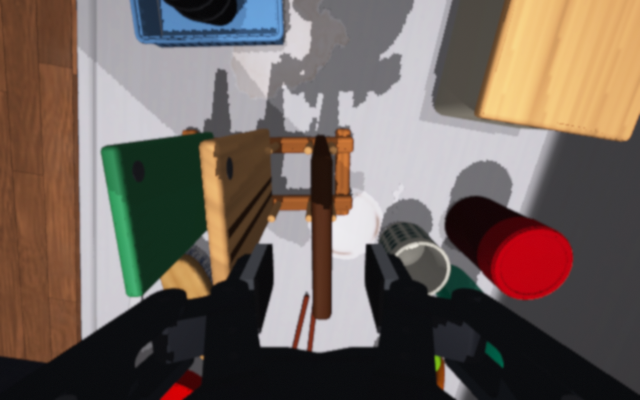

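The wrist image shows the dark board's top edge centred between the jaws at (322,230), with its centre at (0.537,-0.383). I'll descend and grip it.

Call:
drive_tool:
  plan:
    - [0.5,[0.001,-0.0012,-0.025],0]
    - [0.5,[0,0,-0.02],0]
    - [0.5,[0,0,-0.015],0]
    - [0.5,[0,0,0],0]
    - [0,[0,0,0],0]
    - [0,[0,0,0],0]
    - [0,[0,0,0],0]
    - [0,[0,0,0],0]
  grip_force: 50

```text
time: 24.48
ee_pos: [0.5375, -0.3835, 0.2131]
tcp_rot: [179.9, 0.1, 100.0]
wrist_force: [0.2, 0.7, 5.3]
opening: 0.0108
```

Call:
drive_tool:
  plan:
    - [0,[0,0,0.02],0]
    - [0,[0,0,0.03],0]
    - [0,[0,0,0.03],0]
    - [0,[0,0,0.03],0]
    - [0,[0,0.02,0],0]
    - [0,[0,0.04,0],-2]
    - [0,[0,0.04,0],-2]
    - [0,[0,0.04,0],-2]
    - [0,[0,0.04,0],-3]
    - [0,[0,0.04,0],0]

```text
time: 25.72
ee_pos: [0.5369, -0.162, 0.3215]
tcp_rot: [-180.0, -0.0, 90.9]
wrist_force: [0.2, -0.2, -2.6]
opening: 0.0112
```

Call:
drive_tool:
  plan:
    - [0,[0,0.04,0],0]
    - [0,[0.01,0.04,0],0]
    - [0,[0.01,0.04,0],0]
    - [0,[0.015,0.03,-0.01],0]
    - [0,[0.015,0.0165,-0.02],0]
    - [0,[0.012,0,-0.02],0]
    - [0,[0.004,0,-0.03],0]
    - [0,[0,0,-0.02],0]
    - [0,[0,0,0],0]
    - [0,[0,0,0],0]

```text
time: 26.98
ee_pos: [0.6033, 0.0024, 0.2222]
tcp_rot: [180.0, 0.0, 90.9]
wrist_force: [-0.1, 0.2, -2.1]
opening: 0.011
```

```bash
python3 - <<'E'
from h import *
o=monitor.get_obs(); print(o['ee_pos'],o['tcp_rot'],o['opening'],o['wrist_force'])
a=snap('side','s6'); b=snap('scene','c6')
W=cloud('side',a[1]); x,y,z=[W[...,i] for i in range(3)]; p=a[0].astype(int)
k=(x>.57)&(x<.645)&(y>-.06)&(y<.07)&(z>.06)&(z<.17)
q=W[k]; print(len(q)); print(np.percentile(q,[1,50,99],axis=0).round(4)); r=cv2.minAreaRect((q[:,:2]*1000).astype(np.float32)); print(r)
im=a[0][100:320,180:400,::-1]; im2=b[0][60:260,230:430,::-1]
cv2.imwrite('pics/m6.png',np.hstack([cv2.resize(im,(400,400)),cv2.resize(im2,(400,400))]))
E
```

```text
[0.60329079 0.00244508 0.22219988] [1.79978008e+02 8.97093185e-03 9.09098742e+01] 0.010996701457091114 [-0.08227288  0.21615263 -2.08391727]
1457
[[ 0.5957 -0.0448  0.0615]
 [ 0.6027  0.0214  0.1104]
 [ 0.6443  0.0675  0.1678]]
((619.9712524414062, 9.726272583007812), (120.32353210449219, 49.664493560791016), 89.87092590332031)
```

View pics/m6.png

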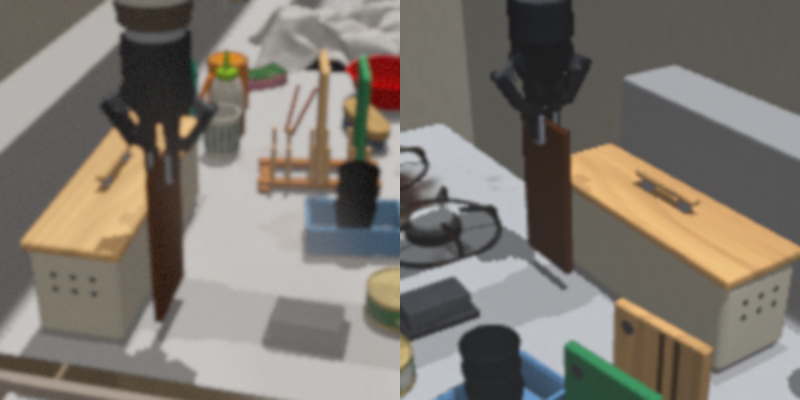

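The dark board hangs vertical in front of the bin's far-left section. I'll lower it slowly until it touches.

Call:
drive_tool:
  plan:
    - [0,[0.0035,0.0005,-0.015],0]
    - [0,[0,0,-0.01],0]
    - [0,[0,0,-0.003],0]
    - [0,[0,0,-0.0015],0]
    - [0,[0,0,0],0]

```text
time: 27.7
ee_pos: [0.6068, 0.0037, 0.193]
tcp_rot: [179.9, 0.0, 91.0]
wrist_force: [-0.8, -0.9, 2.9]
opening: 0.0112
```

Call:
drive_tool:
  plan:
    - [0,[0,0,-0.0005],0]
    - [0,[0,0,0],0]

```text
time: 27.95
ee_pos: [0.607, 0.0037, 0.193]
tcp_rot: [179.9, 0.0, 91.0]
wrist_force: [-1.3, -0.7, 7.0]
opening: 0.0112
```

It has made contact. I'll ease the jaws open to about 30 mm, keeping the board straddled.

Call:
drive_tool:
  plan:
    - [0.2,[0,0,0.0005],0]
    - [0.3,[0,0,0],0]
    - [0.36,[0,0,0],0]
    - [0.36,[0,0,0],0]

```text
time: 28.45
ee_pos: [0.6066, 0.0037, 0.1921]
tcp_rot: [-180.0, -0.0, 91.0]
wrist_force: [-0.5, -0.0, 0.3]
opening: 0.0307
```

```bash
cat > bd.py <<'E'
from h import *
def look(tag,yc):
    o=monitor.get_obs(); print(o['ee_pos'],o['opening'],o['wrist_force'])
    a=snap('side','s'+tag); b=snap('scene','c'+tag)
    for n,s in (('side',a),('scene',b)):
        W=cloud(n,s[1]); x,y,z=[W[...,i] for i in range(3)]
        for lo,hi in ((.02,.04),(.05,.08),(.1,.13),(.145,.17),(.17,.19)):
            k=(x>.57)&(x<.66)&(abs(y-yc)<.07)&(z>lo)&(z<hi); q=W[k]
            # robot-side face: min-x cluster within |y-yc|<.03
            m=abs(q[:,1]-yc)<.04
            if m.sum()>5: print(n,lo,hi,len(q),'x pct',np.percentile(q[m,0],[5,25,50]).round(4),'y',np.percentile(q[q[:,0]<.64][:,1],[1,99]).round(4) if (q[:,0]<.64).sum()>5 else '')
    im=a[0][100:320,180:400,::-1]; im2=b[0][60:260,230:430,::-1]
    cv2.imwrite(f'pics/m{tag}.png',np.hstack([cv2.resize(im,(400,400)),cv2.resize(im2,(400,400))]))
E
python3 -c "
from bd import *
look('7',.003)"
```

```text
[0.6066014  0.0037227  0.19208436] 0.03065761513234159 [-0.47937574 -0.03491745  0.34334402]
side 0.02 0.04 306 x pct [0.6004 0.601  0.6403] y [-0.0441  0.0522]
side 0.05 0.08 483 x pct [0.6001 0.6009 0.6401] y [-0.0426  0.0527]
side 0.1 0.13 457 x pct [0.5996 0.6004 0.6013] y [-0.0407  0.0536]
side 0.145 0.17 167 x pct [0.5991 0.5997 0.6   ] y [-0.0233  0.0533]
side 0.17 0.19 202 x pct [0.5793 0.5891 0.5997] y [-0.01    0.0527]
scene 0.02 0.04 228 x pct [0.6011 0.6017 0.6029] y [-0.0471  0.0481]
scene 0.05 0.08 354 x pct [0.6008 0.6019 0.6029] y [-0.0487  0.051 ]
scene 0.1 0.13 356 x pct [0.6009 0.6019 0.6027] y [-0.0509  0.0504]
scene 0.145 0.17 182 x pct [0.6007 0.6017 0.6023] y [-0.0476  0.046 ]
scene 0.17 0.19 170 x pct [0.579  0.5872 0.6017] y [-0.0483  0.0115]
```

View pics/m7.png

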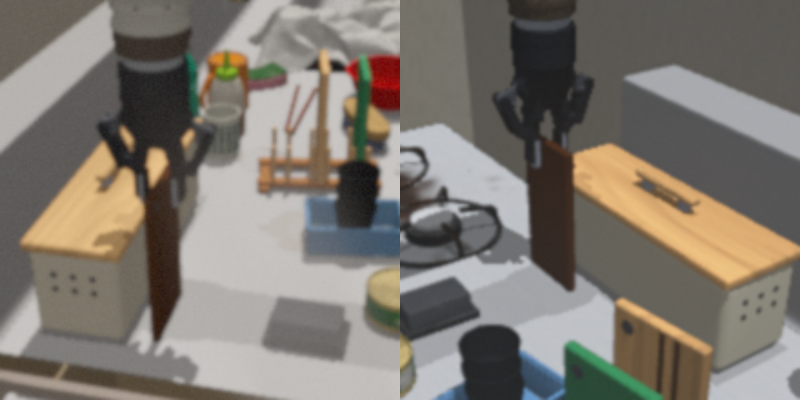

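The board stands free and vertical. Now I'll push it gently over toward the bin with the rear finger.

Call:
drive_tool:
  plan:
    - [0.36,[0.004,0,0],0]
    - [0.36,[0.004,0,0],0]
    - [0.36,[0.003,0,0],0]
    - [0.36,[0.003,0,0],0]
    - [0.36,[0.003,0,0],0]
    - [0.36,[0.003,0,0],0]
    - [0.36,[0.003,0,0],0]
    - [0.36,[0.003,0,0],0]
    - [0.36,[0.003,0,0],0]
    - [0.36,[0.002,0,0],0]

```text
time: 29.8
ee_pos: [0.6378, 0.0037, 0.1922]
tcp_rot: [-180.0, -0.0, 91.0]
wrist_force: [0.2, -0.3, -0.3]
opening: 0.031
```

```bash
python3 -c "
from bd import *
look('8',.003)"
```

```text
[0.63781452 0.00372379 0.19220541] 0.031017937771060197 [ 0.21259869 -0.25466848 -0.33013028]
side 0.02 0.04 306 x pct [0.6038 0.6054 0.6066] y [-0.0435  0.0529]
side 0.05 0.08 474 x pct [0.6095 0.6112 0.6125] y [-0.0425  0.0528]
side 0.1 0.13 443 x pct [0.6177 0.619  0.6205] y [-0.0451  0.0535]
side 0.145 0.17 205 x pct [0.6251 0.6261 0.6271] y [-0.0417  0.0528]
side 0.17 0.19 222 x pct [0.6107 0.6204 0.6305] y [-0.0111  0.0533]
scene 0.02 0.04 235 x pct [0.6048 0.606  0.6074] y [-0.048   0.0507]
scene 0.05 0.08 353 x pct [0.6099 0.6118 0.6131] y [-0.0479  0.0493]
scene 0.1 0.13 337 x pct [0.6187 0.6198 0.6212] y [-0.0523  0.0495]
scene 0.145 0.17 217 x pct [0.6259 0.6273 0.6282] y [-0.0475  0.0493]
scene 0.17 0.19 178 x pct [0.6104 0.6188 0.6321] y [-0.048  0.05 ]
```

View pics/m8.png

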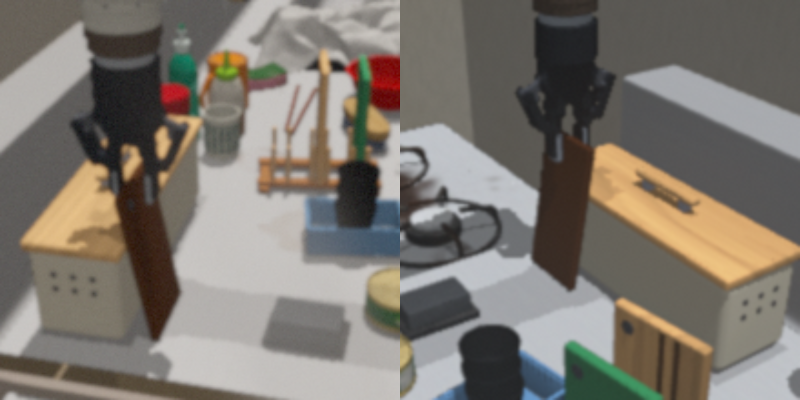

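The board now leans at about 9.4° on the lid edge, y from -0.049 to 0.052, with neither finger touching it. I'll lift away and fetch the striped board.

Call:
drive_tool:
  plan:
    - [0.36,[0,0,0.02],0]
    - [0.36,[0,0,0.04],0]
    - [0.36,[0,0,0.04],0]
    - [0.4,[-0.03,-0.02,0],0]
    - [0.5,[-0.03,-0.04,0],2]
    - [0.5,[-0.03,-0.06,0],2]
    - [0.5,[-0.03,-0.06,0],2]
    - [0.5,[-0.02,-0.06,0],2]
    - [0.5,[-0.015,-0.06,0],1]
    - [0.5,[-0.008,-0.06,0],0]

```text
time: 31.15
ee_pos: [0.4779, -0.3492, 0.293]
tcp_rot: [180.0, 0.0, 100.0]
wrist_force: [0.0, -0.4, 0.4]
opening: 0.0425
```

Call:
drive_tool:
  plan:
    - [0.5,[0,-0.03,0],0]
    - [0.5,[0,0,0],0]
    - [0.5,[0,0,0],0]

```text
time: 31.52
ee_pos: [0.479, -0.3768, 0.2923]
tcp_rot: [-180.0, -0.0, 100.0]
wrist_force: [-0.5, 0.0, 0.4]
opening: 0.0425
```

```bash
python3 - <<'E'
from h import *
p,d,o=snap('wrist','w9'); print(o['ee_pos'],o['tcp_rot'],o['opening'])
W=cloud('wrist',d,o); x,y,z=[W[...,i] for i in range(3)]
for nm,xc,H in [('green',.414,.2),('light',.474,.21)]:
        k=(x>xc-.03)&(x<xc+.03)&(y<-.31)&(y>-.48)&(z>H-.006)&(z<H+.006)
        q=(W[k][:,:2]*1000).astype(np.float32); 
        if len(q)>10: print(nm,len(q),cv2.minAreaRect(q),W[k].mean(0).round(4))
E
```

```text
[ 0.47899246 -0.37679601  0.29228186] [-1.79998544e+02 -2.20843259e-02  9.99633842e+01] 0.042509181574867265
green 2004 ((413.3512268066406, -394.6798400878906), (12.632637023925781, 84.57839965820312), 10.316520690917969) [ 0.4136 -0.3904  0.1994]
light 2511 ((474.826904296875, -387.7122802734375), (12.253704071044922, 99.4460678100586), 10.029640197753906) [ 0.4744 -0.3844  0.2095]
```

View pics/w9.png

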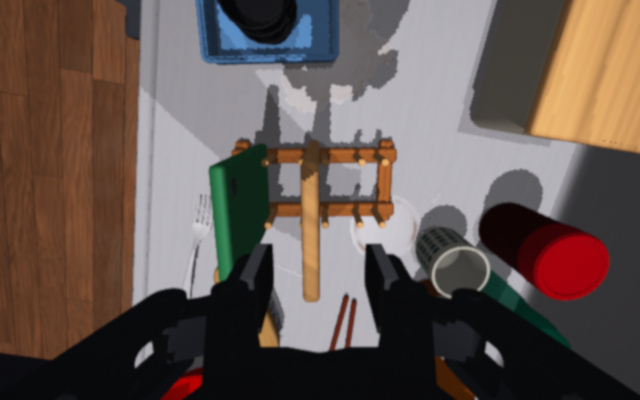

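The striped board's top edge is at (312,220), with its centre at (0.4748,-0.3877). I'll descend and grip it.

Call:
drive_tool:
  plan:
    - [0.5,[-0.0042,-0.0108,-0.03],0]
    - [0.5,[0,0,-0.025],0]
    - [0.5,[0,0,-0.022],0]
    - [0.5,[0,0,-0.015],0]
    - [0.5,[0,0,0],0]
    - [0,[0,0,0],0]
    - [0,[0,0,0],0]
    - [0,[0,0,0],0]
    - [0,[0,0,0],0]

```text
time: 32.7
ee_pos: [0.4751, -0.3884, 0.2015]
tcp_rot: [179.9, 0.1, 100.0]
wrist_force: [-0.3, 1.0, 5.3]
opening: 0.0115
```

Call:
drive_tool:
  plan:
    - [0,[0,0,0.02],0]
    - [0,[0,0,0.03],0]
    - [0,[0,0,0.03],0]
    - [0,[0,0,0.03],0]
    - [0,[0.02,0.01,0],0]
    - [0,[0.03,0.03,0],-2]
    - [0,[0.02,0.04,0],-2]
    - [0,[0.01,0.04,0],-2]
    - [0,[0.01,0.04,0],-3]
    - [0,[0,0.04,0],0]

```text
time: 33.95
ee_pos: [0.5658, -0.1859, 0.308]
tcp_rot: [-179.9, -0.1, 91.0]
wrist_force: [0.4, 0.0, -1.8]
opening: 0.0114
```

Call:
drive_tool:
  plan:
    - [0,[0.01,0.04,-0.01],0]
    - [0,[0.015,0.03,-0.02],0]
    - [0,[0.012,0.006,-0.02],0]
    - [0,[0.004,0,-0.03],0]
    - [0,[0,0,-0.02],0]
    - [0,[0,0,0],0]
    - [0,[0,0,0],0]

```text
time: 34.83
ee_pos: [0.606, -0.1124, 0.2105]
tcp_rot: [180.0, 0.0, 90.9]
wrist_force: [-0.1, -0.7, -1.9]
opening: 0.0114
```

Call:
drive_tool:
  plan:
    - [0,[0.0018,0.0003,-0.015],0]
    - [0,[0,0,-0.008],0]
    - [0,[0,0,-0.003],0]
    - [0,[0,0,-0.0015],0]
    - [0,[0,0,0],0]

```text
time: 35.45
ee_pos: [0.6076, -0.1119, 0.183]
tcp_rot: [180.0, 0.0, 91.0]
wrist_force: [0.1, 1.1, -2.4]
opening: 0.0112
```

Call:
drive_tool:
  plan:
    - [0,[0,0,-0.0015],0]
    - [0,[0,0,0],0]

```text
time: 35.7
ee_pos: [0.6077, -0.1119, 0.1816]
tcp_rot: [180.0, 0.0, 91.0]
wrist_force: [0.4, 0.8, -0.3]
opening: 0.0113
```

Call:
drive_tool:
  plan:
    - [0,[0,0,-0.001],0]
    - [0,[0,0,0],0]

```text
time: 35.95
ee_pos: [0.6079, -0.1118, 0.1816]
tcp_rot: [179.9, 0.0, 91.0]
wrist_force: [0.6, 1.3, 5.4]
opening: 0.0112
```

It has made contact, so I'll open and then push gently as before.

Call:
drive_tool:
  plan:
    - [0.2,[0,0,0.0005],0]
    - [0.3,[0,0,0],0]
    - [0.36,[0,0,0],0]
    - [0.36,[0,0,0],0]

```text
time: 36.45
ee_pos: [0.6075, -0.1119, 0.1806]
tcp_rot: [-180.0, -0.0, 91.0]
wrist_force: [0.1, 0.3, 0.1]
opening: 0.0308
```

Call:
drive_tool:
  plan:
    - [0.36,[0.004,0,0],0]
    - [0.36,[0.004,0,0],0]
    - [0.36,[0.003,0,0],0]
    - [0.36,[0.003,0,0],0]
    - [0.36,[0.003,0,0],0]
    - [0.36,[0.003,0,0],0]
    - [0.36,[0.003,0,0],0]
    - [0.36,[0.003,0,0],0]
    - [0.36,[0.003,0,0],0]
    - [0.36,[0.002,0,0],0]

```text
time: 37.7
ee_pos: [0.6388, -0.1119, 0.1807]
tcp_rot: [180.0, 0.0, 91.0]
wrist_force: [-0.0, -0.0, 1.3]
opening: 0.0304
```

```bash
python3 -c "
from bd import *
look('10',-.112)"
```

```text
[ 0.63877394 -0.1118793   0.18072883] 0.03036062732296544 [-0.04797622 -0.04570902  1.32508423]
side 0.02 0.04 138 x pct [0.6046 0.6059 0.6066] y [-0.1586 -0.0428]
side 0.05 0.08 213 x pct [0.61   0.6115 0.6128] y [-0.1583 -0.0439]
side 0.1 0.13 223 x pct [0.6188 0.6202 0.6218] y [-0.1588 -0.044 ]
side 0.145 0.17 154 x pct [0.6165 0.6275 0.6289] y [-0.1267 -0.0428]
side 0.17 0.19 270 x pct [0.6102 0.6211 0.6336] y [-0.1403 -0.0434]
scene 0.02 0.04 319 x pct [0.6056 0.6072 0.6084] y [-0.1627 -0.0433]
scene 0.05 0.08 474 x pct [0.6111 0.6127 0.6145] y [-0.1618 -0.0436]
scene 0.1 0.13 476 x pct [0.6199 0.6217 0.623 ] y [-0.1623 -0.043 ]
scene 0.145 0.17 284 x pct [0.6181 0.6286 0.6299] y [-0.162  -0.0437]
scene 0.17 0.19 293 x pct [0.611  0.6191 0.6346] y [-0.1612 -0.0456]
```

View pics/m10.png

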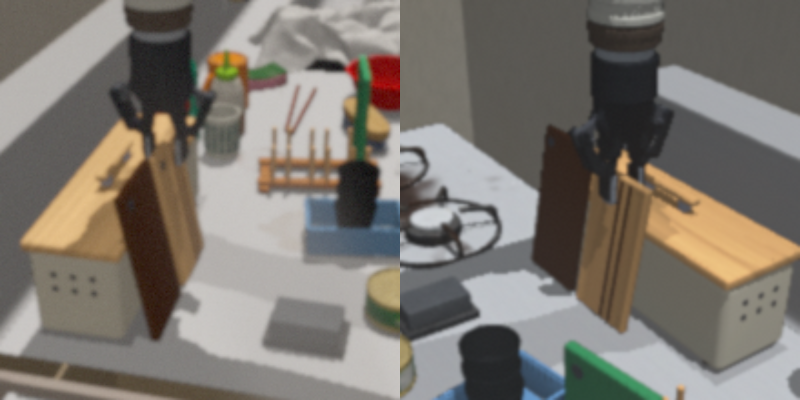

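The striped board leans too, y from about -0.162 to -0.062, clear of the dark one. Now the green board.

Call:
drive_tool:
  plan:
    - [0.36,[0,0,0.02],0]
    - [0.36,[0,0,0.04],0]
    - [0.36,[0,0,0.04],0]
    - [0.4,[-0.03,-0.02,0],0]
    - [0.5,[-0.04,-0.04,0],2]
    - [0.5,[-0.04,-0.05,0],2]
    - [0.5,[-0.04,-0.05,0],2]
    - [0.5,[-0.035,-0.05,0],2]
    - [0.5,[-0.025,-0.05,0],1]
    - [0.5,[-0.014,-0.03,0],0]

```text
time: 39.05
ee_pos: [0.4148, -0.4015, 0.281]
tcp_rot: [180.0, 0.0, 99.9]
wrist_force: [0.5, 0.6, 0.2]
opening: 0.0428
```

Call:
drive_tool:
  plan:
    - [0.5,[0,0,0],0]
    - [0.5,[0,0,0],0]

```text
time: 39.3
ee_pos: [0.4166, -0.3991, 0.2808]
tcp_rot: [180.0, -0.0, 100.0]
wrist_force: [0.1, -0.3, -0.3]
opening: 0.0429
```

```bash
python3 - <<'E'
from h import *
p,d,o=snap('wrist','w11'); print(o['ee_pos'],o['tcp_rot'],o['opening'])
W=cloud('wrist',d,o); x,y,z=[W[...,i] for i in range(3)]
for nm,xc,H in [('green',.414,.2)]:
        k=(x>xc-.03)&(x<xc+.03)&(y<-.31)&(y>-.48)&(z>H-.006)&(z<H+.006)
        q=(W[k][:,:2]*1000).astype(np.float32); 
        if len(q)>10: print(nm,len(q),cv2.minAreaRect(q),W[k].mean(0).round(4))
E
```

```text
[ 0.41663945 -0.39909942  0.28080476] [ 1.79991160e+02 -1.18698914e-02  9.99512767e+01] 0.04290311392961189
green 2620 ((414.61383056640625, -401.7452392578125), (12.004924774169922, 98.85314178466797), 10.300875663757324) [ 0.4142 -0.3987  0.1996]
```

View pics/w11.png

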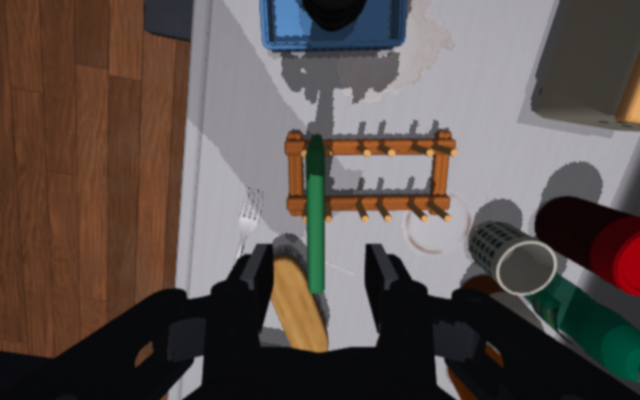

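The green board's top edge is at (316,215), centre (0.4146,-0.4018). I'll grip it.

Call:
drive_tool:
  plan:
    - [0.5,[-0.002,-0.0025,-0.03],0]
    - [0.5,[0,0,-0.025],0]
    - [0.5,[0,0,-0.02],0]
    - [0.5,[0,0,-0.015],0]
    - [0.5,[0,0,0],0]
    - [0,[0,0,0],0]
    - [0,[0,0,0],0]
    - [0,[0,0,0],0]
    - [0,[0,0,0],0]

```text
time: 40.48
ee_pos: [0.4148, -0.4023, 0.1919]
tcp_rot: [179.9, 0.1, 100.0]
wrist_force: [0.7, 0.6, 5.5]
opening: 0.0113
```

Call:
drive_tool:
  plan:
    - [0,[0,0,0.02],0]
    - [0,[0,0,0.03],0]
    - [0,[0,0,0.03],0]
    - [0,[0,0,0.03],0]
    - [0,[0.02,0,0],0]
    - [0,[0.03,0.01,0],-2]
    - [0,[0.03,0.02,0],-2]
    - [0,[0.03,0.03,0],-2]
    - [0,[0.03,0.04,0],-3]
    - [0,[0.02,0.04,0],0]

```text
time: 41.72
ee_pos: [0.5755, -0.2608, 0.2998]
tcp_rot: [-179.9, -0.0, 90.9]
wrist_force: [0.6, -0.7, -3.4]
opening: 0.0115
```

Call:
drive_tool:
  plan:
    - [0,[0.015,0.02,-0.02],0]
    - [0,[0.012,0.0135,-0.02],0]
    - [0,[0.006,0,-0.03],0]
    - [0,[0,0,-0.03],0]
    - [0,[0,0,0],0]
    - [0,[0,0,0],0]

```text
time: 42.48
ee_pos: [0.6076, -0.2286, 0.202]
tcp_rot: [180.0, 0.0, 90.9]
wrist_force: [0.7, -0.6, -2.4]
opening: 0.0114
```

Call:
drive_tool:
  plan:
    - [0,[0.0019,0.0015,-0.015],0]
    - [0,[0,0,-0.009],0]
    - [0,[0,0,-0.003],0]
    - [0,[0,0,-0.002],0]
    - [0,[0,0,-0.0005],0]
    - [0,[0,0,0],0]

```text
time: 43.22
ee_pos: [0.6096, -0.227, 0.172]
tcp_rot: [179.9, 0.0, 91.0]
wrist_force: [-1.3, 1.3, 1.8]
opening: 0.0111
```

Call:
drive_tool:
  plan:
    - [0,[0,0,-0.0005],0]
    - [0,[0,0,0],0]

```text
time: 43.48
ee_pos: [0.6097, -0.2269, 0.172]
tcp_rot: [179.9, 0.0, 91.0]
wrist_force: [-0.3, 2.5, 6.1]
opening: 0.0112
```

Call:
drive_tool:
  plan:
    - [0.2,[0,0,0.0005],0]
    - [0.3,[0,0,0],0]
    - [0.36,[0,0,0],0]
    - [0.36,[0,0,0],0]

```text
time: 43.98
ee_pos: [0.6094, -0.227, 0.1711]
tcp_rot: [-180.0, -0.0, 91.0]
wrist_force: [0.3, 0.7, 0.7]
opening: 0.0309
```

Call:
drive_tool:
  plan:
    - [0.36,[0.004,0,0],0]
    - [0.36,[0.004,0,0],0]
    - [0.36,[0.003,0,0],0]
    - [0.36,[0.003,0,0],0]
    - [0.36,[0.003,0,0],0]
    - [0.36,[0.003,0,0],0]
    - [0.36,[0.003,0,0],0]
    - [0.36,[0.003,0,0],0]
    - [0.36,[0.003,0,0],0]
    - [0.36,[0.001,0,0],0]

```text
time: 45.22
ee_pos: [0.6396, -0.227, 0.1712]
tcp_rot: [180.0, -0.0, 91.0]
wrist_force: [-0.5, 0.1, -0.2]
opening: 0.0307
```

```bash
python3 -c "
from bd import *
look('12',-.227)"
```

```text
[ 0.63959718 -0.22696815  0.1711928 ] 0.030714665820555 [-0.49196564  0.09041534 -0.17173143]
side 0.02 0.04 104 x pct [0.6065 0.6073 0.6082] y [-0.274  -0.1614]
side 0.05 0.08 166 x pct [0.6116 0.6132 0.6144] y [-0.2743 -0.1578]
side 0.1 0.13 168 x pct [0.6207 0.6221 0.6231] y [-0.2731 -0.1587]
side 0.145 0.17 157 x pct [0.6108 0.6226 0.6303] y [-0.2431 -0.158 ]
side 0.17 0.19 198 x pct [0.6104 0.6221 0.6355] y [-0.2601 -0.1577]
scene 0.02 0.04 397 x pct [0.6075 0.609  0.6101] y [-0.2769 -0.1583]
scene 0.05 0.08 606 x pct [0.6129 0.6148 0.6163] y [-0.2775 -0.1582]
scene 0.1 0.13 612 x pct [0.6216 0.6235 0.6251] y [-0.2775 -0.1582]
scene 0.145 0.17 360 x pct [0.6121 0.6221 0.6317] y [-0.277 -0.158]
scene 0.17 0.19 286 x pct [0.611  0.6211 0.6367] y [-0.2772 -0.2196]
```

View pics/m12.png

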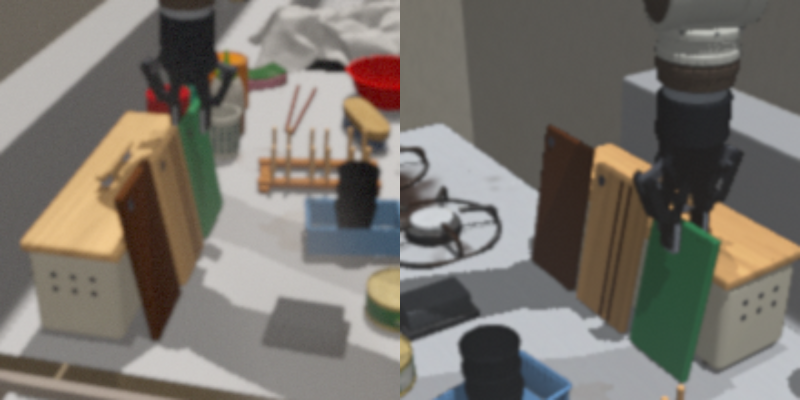

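All three boards are leaning. I'll lift clear, retreat and do a final check.

Call:
drive_tool:
  plan:
    - [0.36,[0,0,0.02],0]
    - [0.36,[0,0,0.04],0]
    - [0.36,[0,0,0.05],0]
    - [0.36,[-0.03,0,0.03],0]
    - [0.5,[-0.05,0,0.02],0]
    - [0.5,[-0.05,0,0],0]
    - [0.5,[-0.05,0.02,0],0]
    - [0.5,[-0.05,0.04,0],0]
    - [0.5,[-0.02,0.05,0],0]
    - [0.5,[0,0,0],0]

```text
time: 46.58
ee_pos: [0.3891, -0.116, 0.3327]
tcp_rot: [179.8, 0.0, 91.1]
wrist_force: [0.3, -0.2, 0.3]
opening: 0.0427
```

```bash
python3 - <<'E'
from h import *
p,d,o=snap('wrist','wf'); print(o['ee_pos'])
for n in ['side','scene']:
    p,d,o=snap(n,'f'+n); W=cloud(n,d); x,y,z=[W[...,i] for i in range(3)]
    print(n,'stack',rim(W,.4,-.2235,.11,.13))
    m=(z>.033)&(z<.046)&(x>.385)&(x<.58)&(y<.07)&(y>-.12)
    q=(W[m][:,:2]*1000).astype(np.float32); print('stone',len(q),cv2.minAreaRect(q),np.median(z[m]),q.max(0))
    for nm,yc,L in (('dark',.003,.2),('striped',-.112,.19),('green',-.227,.18)):
        k=(x>.585)&(x<.64)&(abs(y-yc)<.045)&(z>.015)&(z<.13); q=W[k]
        A=np.c_[q[:,2],q[:,1],np.ones(len(q))]; c=np.linalg.lstsq(A,q[:,0],rcond=None)[0]
        for _ in range(3):
            r=q[:,0]-A@c; g=abs(r)<.003; c=np.linalg.lstsq(A[g],q[g,0],rcond=None)[0]
        k2=(x>.585)&(x<.636)&(abs(y-yc)<.0575)&(z>.015)&(z<.13)
        xe=c[0]*.138+c[1]*yc+c[2]+.012/np.cos(np.arctan(c[0]))
        k3=(x>.62)&(x<.66)&(abs(y-yc)<.05)&(z>L-.02)&(z<L+.02)
        print(nm,'tilt',np.degrees(np.arctan(c[0])).round(2),'yaw slope',np.degrees(np.arctan(c[1])).round(2),'y',np.percentile(y[k2],[.5,99.5]).round(4),'backface@138',xe.round(4),'top z',np.percentile(z[k3],99).round(4) if k3.sum() else '')
E
```

```text
[ 0.3891276  -0.1159584   0.33266667]
side stack (array([ 0.3975, -0.2231]), np.int64(183), np.float64(0.1161), np.float64(0.1213))
stone 629 ((429.9788513183594, 1.596151351928711), (52.579933166503906, 84.0457992553711), 88.29753112792969) 0.039556374516754755 [471.64343   28.781528]
dark tilt 9.56 yaw slope -0.78 y [-0.0459  0.0528] backface@138 0.6363 top z 0.2012
striped tilt 10.09 yaw slope -0.73 y [-0.1602 -0.061 ] backface@138 0.638 top z 0.1915
green tilt 10.09 yaw slope -0.63 y [-0.2761 -0.1759] backface@138 0.6397 top z 0.1819
scene stack (array([ 0.3985, -0.2232]), np.int64(287), np.float64(0.1163), np.float64(0.1206))
stone 428 ((429.70135498046875, 0.12486839294433594), (54.388614654541016, 82.96228790283203), 89.24732971191406) 0.03937399040560419 [471.52136   26.801945]
dark tilt 9.61 yaw slope -1.03 y [-0.0491  0.052 ] backface@138 0.6373 top z 0.2008
striped tilt 10.09 yaw slope -0.86 y [-0.1627 -0.0627] backface@138 0.6392 top z 0.1909
green tilt 10.05 yaw slope -0.83 y [-0.2776 -0.179 ] backface@138 0.6411 top z 0.1806
```

View pics/fscene.png

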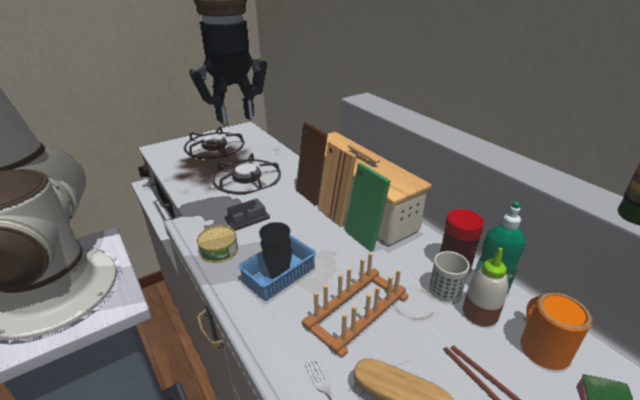

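View pics/fside.png

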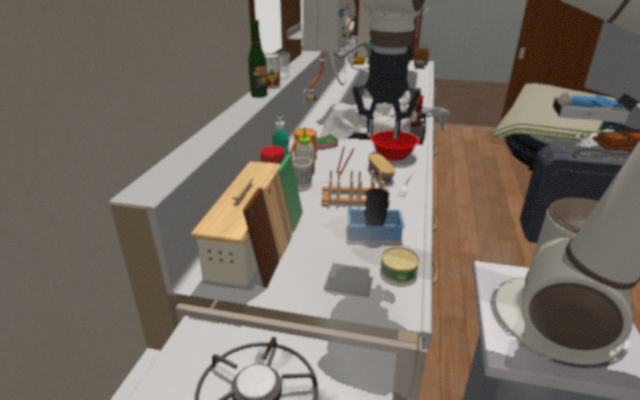

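View pics/wf.png

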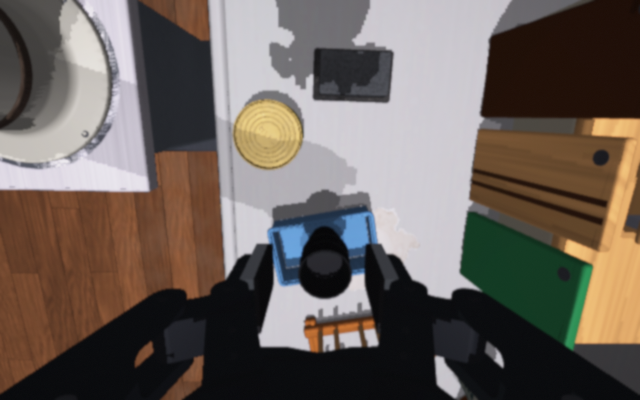

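The final images show what the task asked for:
- **Stack:** upright in the basket at (276,248) in the scene view, rim at 0.118 m.
- **Whetstone:** flat at (0.430,0.001), about 15 cm clear of the bin front.
- **Boards:** leaning at 9.6–10.1°, with 12–16 mm gaps and about 19 mm inside each end of the bin.

I'm handing the job in.

```bash
python3 -c "
from workcell import job; print(job.job_done())"
```

```text
the job is handed in; nothing more can be done
None
```

The washing-up is put away, and I handed the job in at about 47 s of the 210 s allowed. The hand-in gives no verdict. None of my checks failed, and the cameras agreed to about 2 mm wherever I compared them. I took no pictures after hand-in.

- **Tumblers:** Only three were present. They are nested in one upright stack in the blue basket, centred at about (0.398, -0.223), with the top rim at about 0.118 m.
- **Whetstone:** It lies flat at (0.430, 0.001), about 15 cm clear of the bin. I saw no sign that it was knocked, either before I picked it up or in the final pictures.
- **Boards:** All three were in the rack and now lean on the bin's top front edge. The dark and striped boards are about 12–15 mm apart, and the striped and green about 13–16 mm. The outer boards are about 19 mm inside the bin's ends.

| Board | Tilt | y range (m) |
|---|---|---|
| Dark | 9.6° | -0.049 to 0.052 |
| Striped | 10.1° | -0.162 to -0.062 |
| Green | 10.1° | -0.277 to -0.177 |

The gripper was clear of everything at hand-in, with the tool point 0.33 m above the worktop. The wrist-force readings after each move stayed under about 8 N.

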